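# Pine strips from the stock carrier into the tin

### The arm

A 7-joint arm with a two-finger parallel gripper is mounted at the origin on the work surface. World frame = base frame: x ahead of the robot, y to its left, z up, the work surface at z = 0. Lengths are in m, angles in rad, forces in N, time in s.
With the tool pointing down it reaches from about 0.425 to 0.875 m from the base axis. Payload 8.4 kg.
Tool frame: the origin (TCP) lies on the centre line of the jaws, within the pads' length; the fingertips stand robot.tip_extent ahead of it and the grasp point (between the pads) is the TCP (robot.tip_extent is the distance from the TCP to the fingertips, in m); z points along the fingers, y is the line along which they close (so a half turn about z gives the same grasp; the last joint's range is limited). The gripper opens to 87 mm and grips with 3 to 60 N. Pads are 19 mm wide; open, the fingers measure 117 mm over their backs; the gripper's body (75 mm by 190 mm) begins 51 mm behind the grasp point.
Start: joints at [-1.346, 0.333, 0.04, 1.465, -0.013, 1.343, -0.059], TCP at [0.207, 0.616, 0.242] pointing down, gripper open.
Joint ranges: [-2.58, 2.58], [-0.38, 2.09], [-1.3, 1.39], [0.25, 2.4], [-1.5, 4.64], [0.08, 2.09], [-2.65, 2.65]. Speed limits (rad/s): [2.22, 2.22, 2.79, 2.79, 3.14, 3.14, 3.14].

### API

Orientations are given as a 3x3 rotation matrix whose columns are the frame's x, y, z axes.
In Python, from workcell import read_state, grab_frame, job, robot gives the robot as it stands.
- The arm moves only by the tool apply_moves, never from a script. Its argument "plan" is text: rows parted by semicolons, each of 7 numbers parted by spaces: the shift along the tool's x, y, z in cm, then the turn, a rotation vector about the tool's x, y, z in degrees, then the opening, from 0 (shut) to 1 (fully open). A call has 1 to 12 rows; each row is the pose to reach, as a shift and turn from the pose commanded when the call began, along the tool's axes at that moment; what a row does not reach only later rows make up. A row lasts 1/12 s, in which the tool goes at most 41.7 mm and 7.16 degrees, less where a joint would pass 70% of its speed; a pose out of reach is approached as far as the arm can. A call with a gripper value outside its range is refused whole. The fingers move at their own pace and stop on an object; "squeeze" is the grip in N (left out, the last holds). Time passes only in rows, so rows that repeat a pose let the fingers close. It gives the time, the measured TCP pose, the force, the opening and the grip force at its end, in the units of the state.
- read_state(): the state, without advancing time (a new reading comes with each control period).
- grab_frame(name): name is "scene" or "side" or "wrist"; returns a dict with "color" (400x640x3 uint8, blue, green, red), "mtx" (3x3 intrinsics, pixels), "k1" (the pictures are not rectified: a ray, as slopes to the right and down, at radius r is drawn at 1 + k1 r^2 times it, then the intrinsics apply), "cam_to_world" (4x4, takes a point from camera to world coordinates). Camera axes: x right, y down, z forward; pixel columns grow to the right and rows downward; lengths in m; the calibration is good to about 2 mm. A picture is of the moment at which its call begins. There is no depth.
- job.sign_off(): hands the job in; it is judged then, once.
The state is a dict: "time_s": time; "q": joint angles; "qd": joint speeds; "tau": joint torques, N m; "position": TCP position; "tool_rot": TCP orientation; "contact_force": force on the tool from outside, world axes, zero at the start; "wrist_torque": the same for the moment, N m; "gripper_width": finger opening in m; "gripper_force": force on a finger pad.
Only numpy, scipy, OpenCV 4.12 (cv2) and the standard library are available. Lean on these libraries where they do the work, as an engineer would, in place of code of your own. Each camera call takes 0.05 s, during which the arm holds its last target. There are 200 camera calls.

### The job

Sort the pine for the next woodwork class: draw each long strip that sticks out of the stock carrier's square tubes right out and stand it upright in the empty paint tin, together with any long strips lying loose on the bench. Slide the short offcut that lies on the bench wholly into an empty tube of the carrier, leave the one already stored there, and swing the keeper bar shut across the tube mouths until its slotted end is fully home over the staple. The tin stays standing on the bench, and the other things there are not to be disturbed.

Things in the scene. Friction and masses are not known exactly. Their poses are not given: they have to be found in the camera images.
- rack: stock carrier fixed on the bench: plywood base and two bulkheads, 185 mm deep, 98 mm high (low carrying grip at the back up to 131 mm). Origin on the bench below the middle of its front face; x points back into the tubes, y along the front, z up. The front face reaches from y = -140 to +120 mm in the plane x = 0
- mouths (a point): centre of the middle tube's mouth, in the carrier's front face 70 mm above the bench, axes as the carrier's. Three level square steel tubes, inside 29 x 29 mm, 165 mm long, closed at the back, have their mouths here: axes at y = -56, 0 and +56 mm, tube floors 55.5 mm above the bench
- keeper (a joint): angle of the keeper, a long flat hasp bar (22 mm high, 6 mm thick, middle 70 mm above the bench) on an upright hinge at the carrier's front: 0 is closed, flat along the front across the three mouths with its slotted end over the staple at the carrier's y = +105 mm; grows as it swings out, about 1.6 square to the front. Stiff hinge: stays where left, 1 N at its end moves it. A piece sticking out blocks it
- keeper_pivot (a point): axis of the keeper's upright hinge, at the carrier's x = -10, y = -125 mm, 70 mm above the bench; the bar reaches 245 mm from here, its middle plane passes through this axis (closed: the plane x = -10 mm)
- keeper_end (a point): free end of the keeper bar, on its middle line, 245 mm from the hinge's axis
- strip_a_mid (a point): centre of a square pine strip, 22 x 22 mm and 200 mm long, about 50 g; its x axis runs along its length; all strips are alike, the two ends are the same. At the start it lies in one of the tubes and sticks out of the mouth by about 45 mm
- strip_b_mid (a point): centre of a square pine strip, 22 x 22 mm and 200 mm long, about 50 g; its x axis runs along its length; all strips are alike, the two ends are the same. As strip_a, in another tube; may be absent
- strip_c_mid (a point): centre of a square pine strip, 22 x 22 mm and 200 mm long, about 50 g; its x axis runs along its length; all strips are alike, the two ends are the same. Starts lying loose on the bench beyond the tin; may be absent
- strip_d_mid (a point): centre of a square pine strip, 22 x 22 mm and 200 mm long, about 50 g; its x axis runs along its length; all strips are alike, the two ends are the same. Starts lying loose on the bench, nearer the robot; may be absent
- offcut_mid (a point): centre of a short pine offcut, 22 x 22 mm and 100 mm long, lying wholly inside another tube, its end a few mm behind the mouth, x along its length; it stays there
- offcut_b_mid (a point): centre of a second such short offcut, lying loose on the bench between the tin and the carrier; x along its length
- tin: empty open paint tin of bare metal, standing loose on the bench: outside 100 mm across, 110 mm high, wall 3 mm, inside 94 mm across; a crust of dried white paint in the bottom makes its inner floor 12 mm up; about 0.45 kg. Origin at the centre of its underside, z up
- loco: bystander: wooden toy locomotive, 150 mm long, 115 mm high; origin at the underside
- wagon: bystander: wooden toy wagon, 150 mm long, 66 mm high; origin at the underside
- glue: bystander: white glue bottle, 54 mm across, 185 mm high; origin at the underside
- try_square: bystander: try square lying flat, 14 mm thick, stock 120 mm, blade 150 mm; origin at the underside
- wheel_a: bystander: wooden wheel lying flat, 48 mm across, 14 mm thick; origin at the underside
- wheel_b: bystander: another such wheel; origin at the underside
- clamp: bystander: bar clamp lying flat, 200 mm long, 26 mm thick; origin at the underside

How it is judged:
By the outcome, as a careful person would: the job done as asked, in the order asked, and still so for the second after the job is handed in, with the robot touching nothing.
Of strip_b, strip_c, strip_d only 1 to 2 are there at a start; the rules pass over those that are not, and their reading is None.
At some moment in a run one of tin may be knocked a few centimetres aside while the robot is not near it.
Once in a run the grip may slacken for a moment while it holds something.
It also fails if it takes over 210 s, if anything falls off the work surface, if the arm or the gripper's body presses on something with over 40 N, if the wrist force passes 120 N, or if a joint passes its speed limit or range.

## Working session

There is one attempt and no reset: what is moved stays moved. The work goes in short steps, Python scripts to look and compute and a tool call to move; the robot and the scene stay as the last step left them, time stands still between calls to the robot, and variables do not carry over. Pictures are saved under pics/ and viewed, at most 14 in all, crops included, and the job is handed in when it is done.

Besides the shell and the picture viewer there is one more tool, called after "Call:" as name(argument=value, ...) on one line, values as JSON. apply_moves: Moves the arm, as the interface text tells. Its arguments: {"type":"object","properties":{"plan":{"type":"string"},"squeeze":{"type":"number"}},"required":["plan"]}

```bash
ls; mkdir -p pics; python3 - <<'E'
from workcell import read_state, grab_frame, robot
import cv2
s=read_state(); print({k:s[k] for k in ('time_s','position','tool_rot','gripper_width')}, robot.tip_extent)
for n in ("scene","side"):
    f=grab_frame(n); cv2.imwrite(f"pics/{n}0.png",f["color"]); print(n,f["mtx"],f["k1"],f["cam_to_world"])
E
```

```text
pics
{'time_s': 0.0, 'position': array([0.20668481, 0.61579115, 0.24064212]), 'tool_rot': array([[-9.48018364e-01,  3.18215344e-01, -4.19733946e-04],
       [ 3.18215604e-01,  9.48017052e-01, -1.58053308e-03],
       [-1.05034939e-04, -1.63194027e-03, -9.99998663e-01]]), 'gripper_width': 0.08703793665327399} 0.019
scene [[485.94872806   0.         313.11150193]
 [  0.         485.94872806 191.82351224]
 [  0.           0.           1.        ]] 0.034647190407941 [[ 0.73455564  0.40569399 -0.54391212  1.33529308]
 [ 0.67846549 -0.4265914   0.5980839  -0.90353591]
 [ 0.01061081 -0.80835151 -0.58860449  0.92758946]
 [ 0.          0.          0.          1.        ]]
side [[394.87463107   0.         317.62131994]
 [  0.         394.87463107 193.47852363]
 [  0.           0.           1.        ]] 0.020885376127009653 [[ 0.99498475 -0.06891934  0.0724946   0.44900355]
 [-0.09996941 -0.70968792  0.69738739 -1.03911717]
 [ 0.00338506 -0.70113706 -0.71301848  1.11549801]
 [ 0.          0.          0.          1.        ]]
```

View pics/scene0.png

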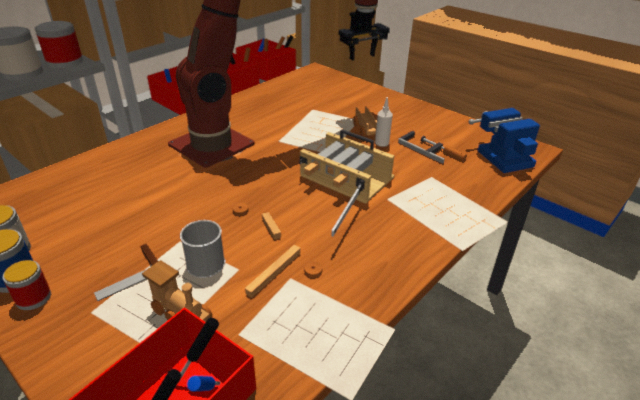

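View pics/side0.png

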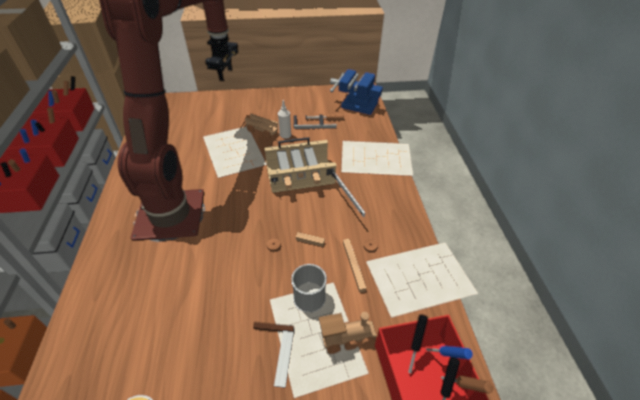

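The scene view shows the tin at (203,250), a long loose strip at (273,271), the loose offcut at (271,226), the rack at (345,170) and the open keeper from (360,190) to (335,232). I'll zoom in on the rack and write ray helpers.

```bash
cat > h.py <<'E'
import numpy as np, cv2
from workcell import read_state, grab_frame, job, robot
def ray(f,uv):
    uv=np.atleast_2d(np.array(uv,float)); k=f["mtx"]
    d=np.array([f["k1"],0,0,0,0])
    n=cv2.undistortPoints(uv[:,None],k,d)[:,0]
    T=f["cam_to_world"]; D=np.c_[n,np.ones(len(n))]@T[:3,:3].T
    return T[:3,3],D
def onz(f,uv,z):
    o,D=ray(f,uv); return o+D*((z-o[2])/D[:,2])[:,None]
def proj(f,P):
    T=np.linalg.inv(f["cam_to_world"]); P=np.atleast_2d(P)@T[:3,:3].T+T[:3,3]
    return cv2.projectPoints(P,np.zeros(3),np.zeros(3),f["mtx"],np.array([f["k1"],0,0,0,0]))[0][:,0]
def tri(f1,u1,f2,u2):
    A=np.zeros((3,3));b=np.zeros(3)
    for f,u in((f1,u1),(f2,u2)):
        o,D=ray(f,u);d=D[0]/np.linalg.norm(D[0]);M=np.eye(3)-np.outer(d,d);A+=M;b+=M@o
    return np.linalg.solve(A,b)
E
python3 - <<'E'
from h import *
a=cv2.imread("pics/scene0.png");b=cv2.imread("pics/side0.png")
A=cv2.resize(a[120:245,285:410],(600,600),interpolation=cv2.INTER_CUBIC)[:, :400*600//400]
A=cv2.resize(a[120:250,290:405],None,fx=3.4,fy=3.4,interpolation=cv2.INTER_CUBIC)
B=cv2.resize(b[120:240,258:378],None,fx=3.4,fy=3.4,interpolation=cv2.INTER_CUBIC)
h=max(len(A),len(B));A=cv2.copyMakeBorder(A,0,h-len(A),0,0,0);B=cv2.copyMakeBorder(B,0,h-len(B),0,0,0)
C=np.hstack([A,B]);print(C.shape);cv2.imwrite("pics/zoom0.png",C)
E
```

```text
(442, 799, 3)
```

View pics/zoom0.png

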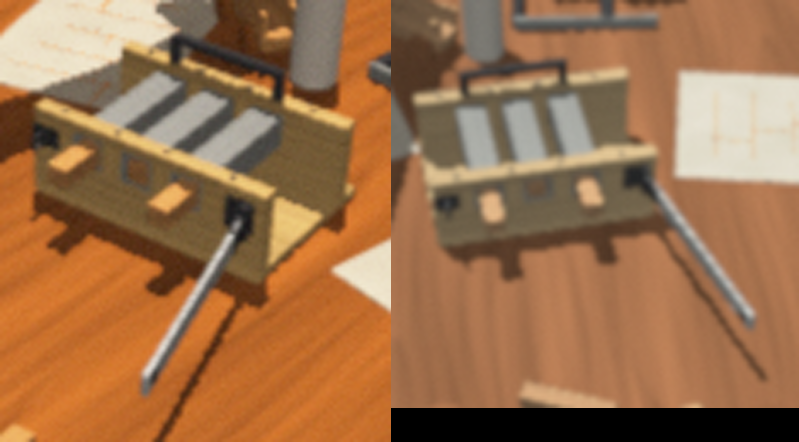

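The zoom shows long strips sticking out of both outer tubes. The middle tube holds the stored offcut. The staple is on the left of the front face and the hinge on the right, with the keeper open.

```bash
python3 - <<'E'
from h import *
np.set_printoptions(precision=4,suppress=True)
S=grab_frame("scene");D=grab_frame("side")
s=lambda x,y:(290+x/3.4,120+y/3.4)
d=lambda x,y:(258+(x-391)/3.4,120+y/3.4)
for n,a,b in [("topL",(36,107),(432,188)),("topR",(272,197),(657,157)),("stripL",(58,165),(494,220)),("stripR",(162,205),(592,205)),("kend",(147,387),(751,320)),("mid",(137,168),(538,187)),("hinge",(240,215),(640,177))]:
    print(n,"tri",tri(S,s(*a),D,d(*b)), "z.098" if "top" in n else "z.07",onz(S,s(*a),.098 if "top" in n else .07)[0],onz(D,d(*b),.098 if "top" in n else .07)[0])
# wood pieces
for n,f,boxes in (("scene",S,[(235,240,310,305),(255,205,290,245)]),("side",D,[(338,232,370,298),(292,228,330,250)])):
    for (x0,y0,x1,y1) in boxes:
        im=f["color"][y0:y1,x0:x1]; hsv=cv2.cvtColor(im,cv2.COLOR_BGR2HSV)
        g=im[:,:,0].astype(int)  # blue channel separates pine from bench
        t,m=cv2.threshold(im[:,:,0],0,255,cv2.THRESH_OTSU)
        c=max(cv2.findContours(m,cv2.RETR_EXTERNAL,cv2.CHAIN_APPROX_NONE)[0],key=cv2.contourArea)
        r=cv2.minAreaRect(c); bp=cv2.boxPoints(r)+[x0,y0]
        print(n,t,cv2.contourArea(c),r[1],bp.tolist()); print(onz(f,bp,.015)[:,:2].tolist(), onz(f,[np.array(r[0])+[x0,y0]],.014))
E
```

```text
topL tri [0.3828 0.0784 0.0928] z.098 [0.3869 0.0759 0.098 ] [0.3831 0.0694 0.098 ]
topR tri [0.6415 0.112  0.0907] z.098 [0.645  0.1104 0.098 ] [0.6391 0.0968 0.098 ]
stripL tri [0.4493 0.0389 0.0749] z.07 [0.4426 0.0478 0.07  ] [0.4492 0.0407 0.07  ]
stripR tri [0.5607 0.0573 0.072 ] z.07 [0.5568 0.0649 0.07  ] [0.5605 0.0543 0.07  ]
kend tri [ 0.7086 -0.1313  0.066 ] z.07 [ 0.7117 -0.1355  0.07  ] [ 0.7077 -0.1341  0.07  ]
mid tri [0.502  0.0916 0.0709] z.07 [0.5    0.0954 0.07  ] [0.5019 0.09   0.07  ]
hinge tri [0.6204 0.0971 0.0713] z.07 [0.6182 0.1015 0.07  ] [0.6202 0.0956 0.07  ]
scene 122.0 708.0 (25.0, 43.0) [[266.0, 279.0], [309.0, 279.0], [309.0, 304.0], [266.0, 304.0]]
[[0.6613875096515246, -0.3369436563894239], [0.7413426138464185, -0.26170690154562504], [0.7975527739377167, -0.3217254461576393], [0.7218368041338026, -0.3928098385731106]] [[ 0.7307 -0.3285  0.014 ]]
scene 65.0 148.0 (24.59195327758789, 7.313985347747803) [[261.1123604774475, 214.1797752380371], [267.31460762023926, 210.30337142944336], [280.3483180999756, 231.15730667114258], [274.1460704803467, 235.03
[... 367 characters left out ...]
000228881836, 286.79999923706055], [359.3000030517578, 288.89999771118164]]
[[0.6262104440571865, -0.19603692134684658], [0.6496570340421632, -0.18896694667341674], [0.6707754113778195, -0.3901689007965645], [0.6495889432223181, -0.3956720088855311]] [[ 0.6498 -0.2974  0.014 ]]
side 98.0 117.5 (27.891597747802734, 5.3357834815979) [[295.47058963775635, 236.1176471710205], [296.7647066116333, 230.9411768913269], [323.8235321044922, 237.70588302612305], [322.52941513061523, 242.8823528289795]]
[[0.4619181526315141, -0.1653194068954975], [0.4679410874435676, -0.14235495480370297], [0.5607967838342576, -0.18211723640203892], [0.5537904641195397, -0.20428443938413898]] [[ 0.5115 -0.173   0.014 ]]
```

```bash
cat >> h.py <<'E'
from scipy.spatial.transform import Rotation as R
np.set_printoptions(precision=4,suppress=True)
def down(yaw):  # tool pointing down, closing axis (tool y) at world azimuth yaw deg
    c,s=np.cos(np.radians(yaw)),np.sin(np.radians(yaw))
    return np.array([[ -s,c,0],[c,s,0],[0,0,-1.]])
def row(p,Rt,s=None):
    s=s or read_state(); A=s["tool_rot"]
    v=A.T@(np.array(p)-s["position"])*100; w=R.from_matrix(A.T@Rt).as_rotvec(degrees=True)
    print("row",v.round(2),w.round(1)," rows>=",int(np.ceil(max(np.linalg.norm(v)/4.17,np.linalg.norm(w)/7.16)))); return v,w
def st():
    s=read_state(); print("t",s["time_s"],"p",s["position"],"q",s["q"],"F",s["contact_force"],"w",s["gripper_width"],s["gripper_force"]); print(s["tool_rot"]); return s
E
python3 - <<'E'
from h import *
S=grab_frame("scene");D=grab_frame("side")
for n,f,(x0,y0,x1,y1) in (("s",S,(175,215,230,282)),("d",D,(285,262,332,312))):
    im=f["color"][y0:y1,x0:x1];hsv=cv2.cvtColor(im,cv2.COLOR_BGR2HSV)
    m=(hsv[:,:,1]<60).astype(np.uint8)*255
    c=max(cv2.findContours(m,cv2.RETR_EXTERNAL,cv2.CHAIN_APPROX_NONE)[0],key=cv2.contourArea)
    print(n,cv2.boundingRect(c),(x0,y0),cv2.contourArea(c))
print(onz(S,[(181,232),(223,232),(203,222),(203,242)],.11)); print(onz(D,[(292,275),(327,275),(310,266),(310,289)],.11))
print(onz(S,[(238,210)],.01),onz(S,[(313,270)],.01),onz(S,[(384,145)],0.0),onz(S,[(160,315)],0.0))
row([.50,.03,.33],down(7.5))
E
```

```text
s (0, 6, 55, 61) (175, 215) 2597.0
d (0, 2, 47, 48) (285, 262) 1722.5
[[ 0.4537 -0.4327  0.11  ]
 [ 0.5312 -0.3597  0.11  ]
 [ 0.4619 -0.3702  0.11  ]
 [ 0.5251 -0.4177  0.11  ]]
[[ 0.4417 -0.3857  0.11  ]
 [ 0.545  -0.3958  0.11  ]
 [ 0.4976 -0.3594  0.11  ]
 [ 0.4908 -0.4377  0.11  ]]
[[ 0.3856 -0.1976  0.01  ]] [[ 0.7238 -0.2275  0.01  ]] [[0.4684 0.4407 0.    ]] [[ 0.5521 -0.5795  0.    ]]
row [-46.45 -46.23  -8.85] [-0.   0.  63.9]  rows>= 16
```

Call:
apply_moves(plan="-6 -6 -8.8 0 0 8 1; -12 -12 -8.8 0 0 16 1; -15 -15 -8.8 0 0 22 1; -19 -19 -8.8 0 0 28 1; -22 -22 -8.8 0 0 34 1; -26 -26 -8.8 0 0 40 1; -30 -30 -8.8 0 0 46 1; -34 -34 -8.8 0 0 52 1; -38 -38 -8.8 0 0 58 1; -42 -42 -8.8 0 0 63.9 1; -46.4 -46.2 -8.8 0 0 63.9 1; -46.4 -46.2 -8.8 0 0 63.9 1", squeeze=30)

```text
time_s: 1.3
position: [0.4219, 0.1837, 0.3261]
tool_rot: [[-0.131, 0.991, 0.0], [0.991, 0.131, 0.001], [0.001, 0.0, -1.0]]
contact_force: [-0.1, 0.7, 0.9]
gripper_width: 0.0869
gripper_force: 0.0
```

```bash
python3 - <<'E'
from h import *
st(); f=grab_frame("wrist"); cv2.imwrite("pics/w1.png",f["color"]); print(f["mtx"],f["k1"],f["cam_to_world"])
E
```

```text
t 1.3 p [0.4219 0.1837 0.3261] q [-0.9933 -0.1256  0.4435  1.7844  0.0535  1.4702 -0.4273] F [-0.1499  0.679   0.8896] w 0.08687182479230422 0.0
[[-0.1305  0.9914  0.0003]
 [ 0.9914  0.1305  0.0009]
 [ 0.0008  0.0004 -1.    ]]
[[353.7302   0.     324.7256]
 [  0.     353.7302 198.5063]
 [  0.       0.       1.    ]] -0.07847982067849371 [[ 0.9913  0.1264  0.0375  0.411 ]
 [ 0.1319 -0.9503 -0.2821  0.2619]
 [-0.0001  0.2846 -0.9586  0.4702]
 [ 0.      0.      0.      1.    ]]
```

View pics/w1.png

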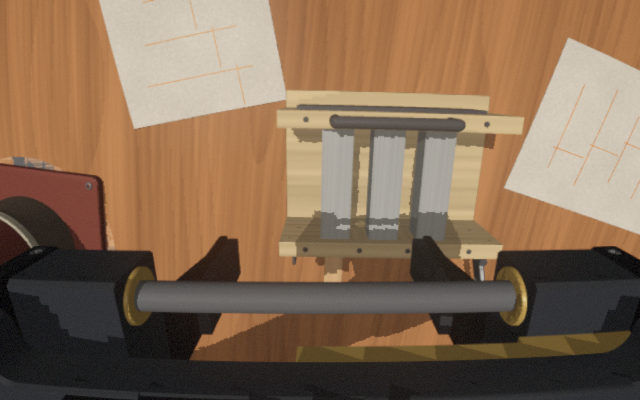

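The wrist view shows the rack square-on, with the front-bulkhead corners near (280,253) and (497,255). The arm is still short of target, so I'll continue moving.

```bash
python3 - <<'E'
from h import *
row([.50,-.07,.33],down(7.5))
E
```

```text
row [-25.27   4.38  -0.29] [ 0.1  0.1 -0.5]  rows>= 7
```

Call:
apply_moves(plan="-4 0.7 0 0 0 0 1; -8 1.4 0 0 0 0 1; -12 2.1 0 0 0 0 1; -16 2.8 0 0 0 0 1; -20 3.5 0 0 0 0 1; -23 4 0 0 0 0 1; -25.2 4.4 0 0 0 0 1; -25.2 4.4 0 0 0 0 1; -25.2 4.4 0 0 0 0 1; -25.2 4.4 0 0 0 0 1")

```text
time_s: 2.18
position: [0.498, -0.0572, 0.3257]
tool_rot: [[-0.132, 0.991, -0.0], [0.991, 0.132, 0.0], [0.0, -0.0, -1.0]]
contact_force: [-0.9, -0.5, 0.1]
gripper_width: 0.087
gripper_force: 0.0
```

```bash
python3 - <<'E'
from h import *
st(); f=grab_frame("wrist"); cv2.imwrite("pics/w2.png",f["color"]); print(f["cam_to_world"])
E
```

```text
t 2.1833 p [ 0.498  -0.0572  0.3257] q [-0.784  -0.0508  0.7925  1.7144  0.0361  1.4633  0.1364] F [-0.8987 -0.5024  0.0682] w 0.08704555672094076 0.0
[[-0.1321  0.9912 -0.0003]
 [ 0.9912  0.1321  0.0003]
 [ 0.0003 -0.0003 -1.    ]]
[[ 0.9911  0.1281  0.0372  0.4871]
 [ 0.1334 -0.9499 -0.2827  0.0211]
 [-0.0009  0.2851 -0.9585  0.4697]
 [ 0.      0.      0.      1.    ]]
```

View pics/w2.png

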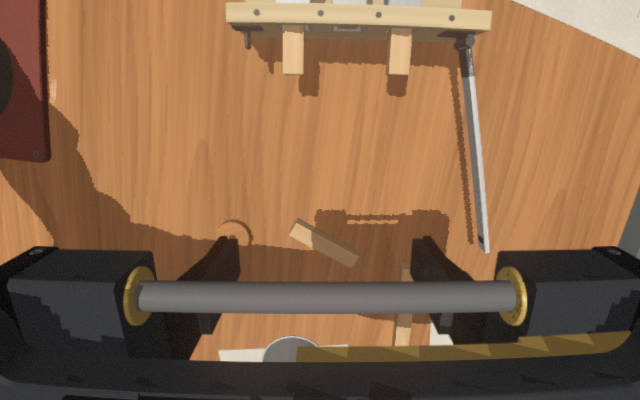

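The wrist view shows strip ends at about (293,73) and (400,73), the rack's front-top edge from (227,22) to (491,32), the keeper from (466,45) to (486,250), and the offcut at (324,243).

```bash
python3 - <<'E'
from h import *
f=grab_frame("wrist")
print("strips",onz(f,[(283,73),(302,74),(284,40),(303,40),(389,74),(410,75),(390,40),(411,40)],.0775)[:,:2])
print("tops",onz(f,[(228,24),(491,34)],.098)[:,:2])
print("keeper",onz(f,[(486,250),(478,248),(463,50),(474,50)],.081)[:,:2])
a=f["color"][205:275,280:365,0]
t,m=cv2.threshold(f["color"][205:275,280:365,0],0,255,cv2.THRESH_OTSU)
c=max(cv2.findContours(m,cv2.RETR_EXTERNAL,cv2.CHAIN_APPROX_NONE)[0],key=cv2.contourArea)
r=cv2.minAreaRect(c);bp=cv2.boxPoints(r)+[280,205];print(t,bp.tolist(),onz(f,bp,.022)[:,:2])
E
```

```text
strips [[0.4401 0.0371]
 [0.4601 0.0387]
 [0.4375 0.0701]
 [0.4571 0.0726]
 [0.5513 0.0514]
 [0.5737 0.0536]
 [0.5465 0.0851]
 [0.5682 0.0884]]
tops [[0.3838 0.0757]
 [0.6426 0.1034]]
keeper [[ 0.7063 -0.1316]
 [ 0.6955 -0.1302]
 [ 0.6236  0.0867]
 [ 0.6352  0.0886]]
71.0 [[280.0, 205.0], [364.0, 205.0], [364.0, 267.0], [280.0, 267.0]] [[ 0.4468 -0.1274]
 [ 0.5575 -0.1124]
 [ 0.5728 -0.2027]
 [ 0.4557 -0.2186]]
```

```bash
python3 - <<'E'
from h import *
row([.4485,.055,.13],down(6.7));row([.4485,.055,.068],down(6.7))
E
```

```text
row [11.73 -3.41 19.58] [-0. -0.  1.]  rows>= 6
row [11.73 -3.41 25.78] [-0. -0.  1.]  rows>= 7
```

Call:
apply_moves(plan="4 -1.2 2 0 0 1 0.5; 8 -2.4 5 0 0 1 0.5; 11.7 -3.4 8 0 0 1 0.5; 11.7 -3.4 12 0 0 1 0.5; 11.7 -3.4 16 0 0 1 0.5; 11.7 -3.4 19.6 0 0 1 0.5; 11.7 -3.4 22 0 0 1 0.5; 11.7 -3.4 24 0 0 1 0.5; 11.7 -3.4 25.8 0 0 1 0.5; 11.7 -3.4 25.8 0 0 1 0.5; 11.7 -3.4 25.8 0 0 1 0.5; 11.7 -3.4 25.8 0 0 1 0.5", squeeze=30)

```text
time_s: 3.28
position: [0.4496, 0.0539, 0.0689]
tool_rot: [[-0.115, 0.993, 0.001], [0.993, 0.115, 0.0], [0.0, 0.001, -1.0]]
contact_force: [0.7, 0.5, 0.1]
gripper_width: 0.0436
gripper_force: 0.0
```

```bash
python3 - <<'E'
from h import *
st()
E
```

```text
t 3.2833 p [0.4496 0.0539 0.0689] q [-0.856   0.1143  0.6795  2.1499 -0.0916  0.9037 -0.0079] F [0.674  0.4624 0.0851] w 0.0435976298275001 0.0
[[-0.1149  0.9934  0.0009]
 [ 0.9934  0.1149  0.0004]
 [ 0.0003  0.001  -1.    ]]
```

Call:
apply_moves(plan="0 0 0 0 0 0 0; 0 0 0 0 0 0 0; 0 0 0 0 0 0 0; 0 0 0 0 0 0 0; 0 0 0 0 0 0 0; 0 0 0 0 0 0 0; -1 0 0 0 0 0 0; -2 0 0 0 0 0 0; -3 0 0 0 0 0 0; -5 0 0 0 0 0 0; -6 0 0 0 0 0 0; -6 0 0 0 0 0 0", squeeze=35)

```text
time_s: 4.28
position: [0.4559, -0.0098, 0.0679]
tool_rot: [[-0.11, 0.994, 0.0], [0.994, 0.11, -0.001], [-0.001, -0.0, -1.0]]
contact_force: [0.5, -1.3, 2.2]
gripper_width: 0.0215
gripper_force: 35.0
```

Call:
apply_moves(plan="-2 0 0 0 0 0 0; -4 0 0 0 0 0 0; -6 0 0 0 0 0 0; -8 0 0 0 0 0 0; -10 0 0 0 0 0 0; -11.5 0 0 0 0 0 0; -12.5 0 0 0 0 0 0; -12.5 0 -3 0 0 0 0; -12.5 0 -6 0 0 0 0; -12.5 0 -10 0 0 0 0; -12.5 0 -14 0 0 0 0; -12.5 0 -18 0 0 0 0")

```text
time_s: 5.28
position: [0.4692, -0.1311, 0.2493]
tool_rot: [[-0.113, 0.994, -0.001], [0.994, 0.113, -0.0], [-0.0, -0.001, -1.0]]
contact_force: [1.8, 0.3, -0.8]
gripper_width: 0.022
gripper_force: 35.0
```

```bash
python3 - <<'E'
from h import *
st(); ims=[grab_frame(n)["color"] for n in ("scene","side","wrist")]
cv2.imwrite("pics/a3.png",cv2.resize(np.vstack([np.hstack(ims[:2]),np.hstack([ims[2],ims[2]*0])]),(800,500),interpolation=cv2.INTER_AREA))
E
```

```text
t 5.2833 p [ 0.4692 -0.1311  0.2493] q [-0.6512 -0.0518  0.8195  1.8688  0.0398  1.3093  0.2704] F [ 1.767   0.325  -0.8313] w 0.02199390574716568 34.99961597844958
[[-0.1128  0.9936 -0.001 ]
 [ 0.9936  0.1128 -0.0005]
 [-0.0003 -0.0011 -1.    ]]
```

View pics/a3.png

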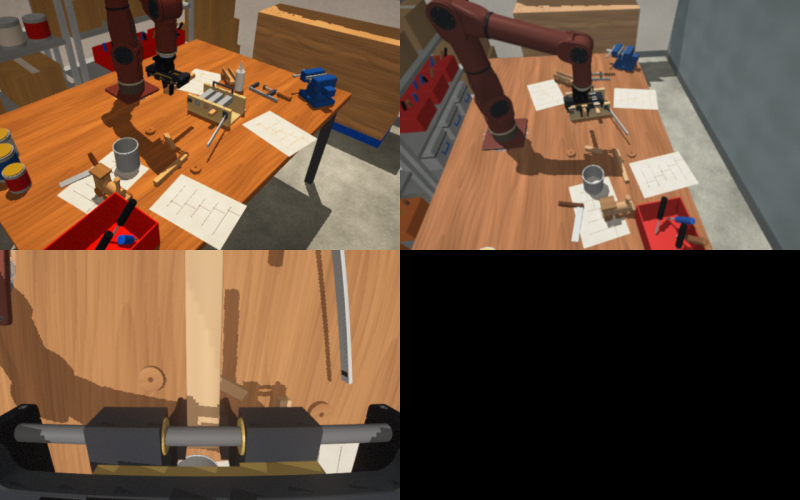

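```bash
cat >> h.py <<'E'
def hor(az,pitch=0): # strip/tool x down, tool z horizontal at azimuth az (pitch deg below horizontal)
    c,s=np.cos(np.radians(az)),np.sin(np.radians(az))
    z=np.array([c,s,0.]);x=np.array([0,0,-1.]);M=np.c_[x,np.cross(z,x),z]
    return M@R.from_euler('y',pitch,degrees=True).as_matrix()
def rows(p,Rt,n,g,k=12):
    s=read_state(); A=s["tool_rot"]
    v=A.T@(np.array(p)-s["position"])*100; w=R.from_matrix(A.T@Rt).as_rotvec(degrees=True)
    print("; ".join(" ".join(f"{x:g}" for x in [*(v*min(1,i/n)).round(1),*(w*min(1,i/n)).round(1),g]) for i in range(1,k+1)))
E
python3 - <<'E'
from h import *
print(hor(-60,90)); row([.46,-.32,.34],hor(-60)); row([.46,-.32,.34],hor(-83.5)); row([.46,-.30,.34],hor(-60,40))
E
```

```text
[[-0.5    0.866  0.   ]
 [ 0.866  0.5   -0.   ]
 [-0.     0.    -1.   ]]
row [-18.65  -3.25  -8.98] [-18.2 -88.6 -18.6]  rows>= 13
row [-18.65  -3.25  -8.98] [  0.3 -90.   -0.2]  rows>= 13
row [-16.66  -3.02  -8.98] [-10.  -49.2 -22.1]  rows>= 8
```

Call:
apply_moves(plan="-1 0 -3 -1 -5 -2 0; -2 -0.5 -6 -2 -10 -4 0; -4 -1 -9 -3 -15 -7 0; -6 -1.5 -9 -4 -20 -9 0; -8 -2 -9 -5 -25 -11 0; -10 -2.2 -9 -6 -30 -13.5 0; -12 -2.5 -9 -7 -35 -16 0; -14 -2.8 -9 -8 -40 -18 0; -15.5 -3 -9 -9 -45 -20 0; -16.7 -3 -9 -10 -49 -22 0; -16.7 -3 -9 -10 -49 -22 0; -16.7 -3 -9 -10 -49 -22 0")

```text
time_s: 6.43
position: [0.4577, -0.3005, 0.336]
tool_rot: [[-0.326, 0.868, 0.375], [0.562, 0.497, -0.662], [-0.76, -0.006, -0.649]]
contact_force: [0.4, -0.8, -0.1]
gripper_width: 0.0216
gripper_force: 35.0
```

```bash
python3 - <<'E'
from h import *
st(); row([.48,-.375,.345],hor(-60));row([.48,-.375,.345],hor(-40))
f=grab_frame("side");D=f["color"];print(cv2.imwrite("pics/b.png",D))
# tin check: rim pixels pred vs actual
E
```

```text
t 6.4333 p [ 0.4577 -0.3005  0.336 ] q [-0.3322 -0.3729  0.3158  2.1971  1.0223  1.0596  0.0864] F [ 0.4111 -0.7925 -0.119 ] w 0.021598266717825974 34.99968674965203
[[-0.3263  0.8678  0.3747]
 [ 0.5615  0.4968 -0.6617]
 [-0.7604 -0.0055 -0.6494]]
row [-5.6  -1.77  5.18] [ -0.3 -40.5   0.2]  rows>= 6
row [-5.6  -1.77  5.18] [-19.5 -40.1  -6.8]  rows>= 7
True
```

```bash
python3 - <<'E'
from h import *
row([.48,-.375,.35],hor(-75)); rows([.48,-.375,.35],hor(-75),9,0)
E
```

```text
row [-5.89 -1.89  4.92] [ 14.1 -40.2   5.4]  rows>= 7
-0.7 -0.2 0.5 1.6 -4.5 0.6 0; -1.3 -0.4 1.1 3.1 -8.9 1.2 0; -2 -0.6 1.6 4.7 -13.4 1.8 0; -2.6 -0.8 2.2 6.3 -17.9 2.4 0; -3.3 -1.1 2.7 7.9 -22.3 3 0; -3.9 -1.3 3.3 9.4 -26.8 3.6 0; -4.6 -1.5 3.8 11 -31.3 4.2 0; -5.2 -1.7 4.4 12.6 -35.8 4.8 0; -5.9 -1.9 4.9 14.1 -40.2 5.4 0; -5.9 -1.9 4.9 14.1 -40.2 5.4 0; -5.9 -1.9 4.9 14.1 -40.2 5.4 0; -5.9 -1.9 4.9 14.1 -40.2 5.4 0
```

Call:
apply_moves(plan="-1 0 0.5 2 -5 1 0; -1 -0.5 1 3 -9 1 0; -2 -1 1.5 5 -14 2 0; -3 -1 2 6 -18 2 0; -3 -1 3 8 -23 3 0; -4 -1 3 10 -27 4 0; -5 -1.5 4 11 -32 4 0; -5 -2 4.5 13 -36 5 0; -6 -2 5 14 -40 5 0; -6 -2 5 14 -40 5 0; -6 -2 5 14 -40 5 0; -6 -2 5 14 -40 5 0")

```text
time_s: 7.48
position: [0.4812, -0.3757, 0.3518]
tool_rot: [[-0.005, 0.964, 0.266], [0.001, 0.266, -0.964], [-1.0, -0.004, -0.002]]
contact_force: [-0.2, -0.3, -1.0]
gripper_width: 0.0221
gripper_force: 3.5
```

```bash
python3 - <<'E'
from h import *
st(); ims=[grab_frame(n)["color"] for n in ("scene","side")]
cv2.imwrite("pics/a4.png",np.hstack([ims[0][130:330,120:420],ims[1][150:350,230:480]]).repeat(1,0))
E
```

```text
t 7.4833 p [ 0.4812 -0.3757  0.3518] q [-0.2341  0.1091  0.2223  2.3181  1.749   1.384  -0.8688] F [-0.2272 -0.3208 -1.0322] w 0.022052163334931298 3.499717502418207
[[-0.0049  0.964   0.266 ]
 [ 0.001   0.266  -0.964 ]
 [-1.     -0.0044 -0.0023]]
```

View pics/a4.png

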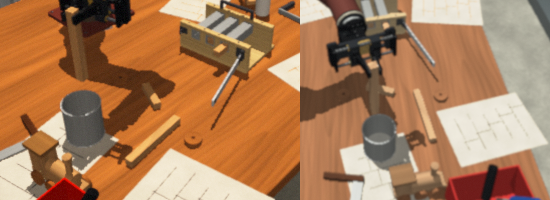

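Call:
apply_moves(plan="0 0 0 0 0 0 0; 0 0 0 0 0 0 0; 0 0 0 0 0 0 0", squeeze=40)

```text
time_s: 7.83
position: [0.4804, -0.3764, 0.3519]
tool_rot: [[-0.004, 0.964, 0.266], [-0.0, 0.266, -0.964], [-1.0, -0.004, -0.001]]
contact_force: [-0.1, 0.5, -0.8]
gripper_width: 0.0217
gripper_force: 40.0
```

```bash
python3 - <<'E'
from h import *
s=st()
for n in("scene","side"):
    f=grab_frame(n); p=s["position"]
    print(n,proj(f,[p,p-[0,0,.183],[.494,-.395,.11]]))
    u=proj(f,[p-[0,0,.12]])[0].astype(int); im=f["color"][u[1]-60:u[1]+90,u[0]-60:u[0]+60]
    cv2.imwrite(f"pics/t_{n}.png",im)
a=cv2.imread("pics/t_scene.png");b=cv2.imread("pics/t_side.png");h=min(len(a),len(b));cv2.imwrite("pics/a5.png",cv2.resize(np.hstack([a[:h],b[:h]]),None,fx=3,fy=3))
E
```

```text
t 7.8333 p [ 0.4804 -0.3764  0.3519] q [-0.2317  0.1085  0.2215  2.3197  1.7511  1.3845 -0.8709] F [-0.0726  0.5048 -0.8162] w 0.02168641001826598 39.99995562247932
[[-0.0039  0.9641  0.2656]
 [-0.      0.2656 -0.9641]
 [-1.     -0.0037 -0.001 ]]
scene [[192.7648 145.5432]
 [202.6268 208.3341]
 [202.7854 232.0381]]
side [[302.8968 218.1153]
 [304.3617 259.8004]
 [309.8393 276.2065]]
```

View pics/a5.png

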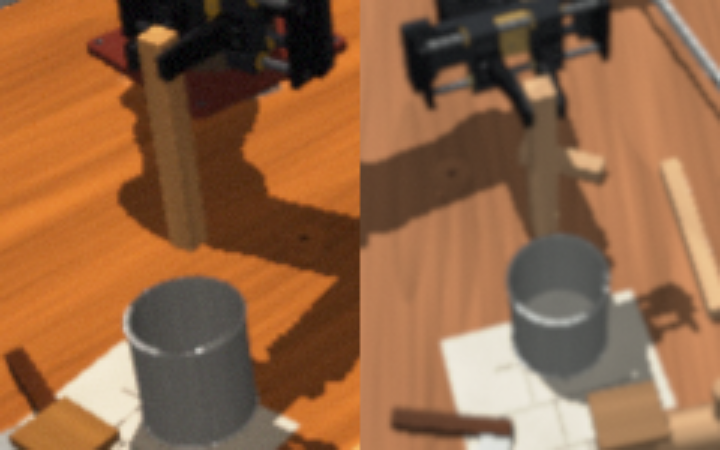

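```bash
python3 - <<'E'
from h import *
row([.500,-.421,.352],hor(-75));row([.500,-.421,.199],hor(-75))
E
```

```text
row [-0.05  0.71  4.81] [ 0.4 -0.   0.3]  rows>= 2
row [15.25  0.78  4.82] [ 0.4 -0.   0.3]  rows>= 4
```

Call:
apply_moves(plan="0 0.3 2 0 0 0 0; 0 0.7 4 0 0 0 0; 0 0.7 4.8 0 0 0 0; 0 0.7 4.8 0 0 0 0; 2 0.7 4.8 0 0 0 0; 4 0.7 4.8 0 0 0 0; 6 0.7 4.8 0 0 0 0; 8 0.7 4.8 0 0 0 0; 10 0.8 4.8 0 0 0 0; 12 0.8 4.8 0 0 0 0; 14 0.8 4.8 0 0 0 0; 15.2 0.8 4.8 0 0 0 0")

```text
time_s: 8.93
position: [0.4999, -0.4196, 0.1971]
tool_rot: [[-0.007, 0.964, 0.267], [0.0, 0.267, -0.964], [-1.0, -0.007, -0.002]]
contact_force: [-1.0, -0.7, -1.3]
gripper_width: 0.0214
gripper_force: 40.0
```

```bash
python3 - <<'E'
from h import *
s=st()
C=[]
for n in("scene","side"):
    f=grab_frame(n); u=proj(f,[[.494,-.395,.13]])[0].astype(int); C.append(f["color"][u[1]-70:u[1]+70,u[0]-65:u[0]+65])
cv2.imwrite("pics/a6.png",cv2.resize(np.hstack(C),None,fx=2.5,fy=2.5))
E
```

```text
t 8.9333 p [ 0.4999 -0.4196  0.1971] q [-0.1399  0.5343  0.2456  2.2857  1.8602  1.3465 -1.2829] F [-0.9541 -0.7473 -1.3342] w 0.021388567525377655 39.999843975529075
[[-0.0072  0.9638  0.2666]
 [ 0.0001  0.2667 -0.9638]
 [-1.     -0.007  -0.002 ]]
```

View pics/a6.png

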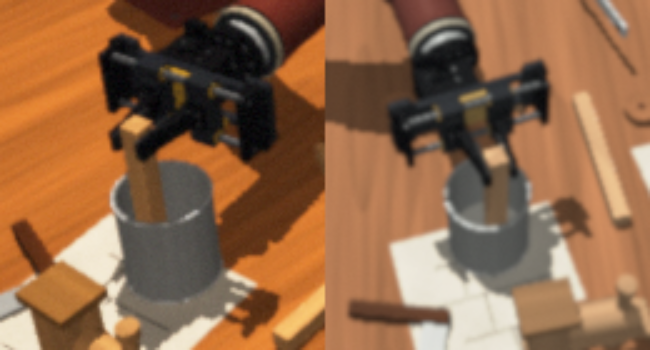

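The strip is inside the tin at the near side, so I'll release it gently.

Call:
apply_moves(plan="0.2 0 0 0 0 0 0.3; 0.2 0 0 0 0 0 0.4; 0.2 0 0 0 0 0 0.45; 0.2 0 0 0 0 0 0.45; 0.2 0 -1 0 0 0 0.45; 0.2 0 -2.5 0 0 0 0.45; 0.2 0 -5 0 0 0 0.45; 0 0 -8 0 0 0 0.45; -3 0 -11 0 0 0 0.5; -7 0 -13 0 0 0 0.5; -11 0 -14 0 0 0 0.5; -15 0 -15 0 0 0 0.5")

```text
time_s: 10.03
position: [0.4607, -0.275, 0.348]
tool_rot: [[-0.007, 0.964, 0.268], [-0.0, 0.268, -0.964], [-1.0, -0.007, -0.001]]
contact_force: [1.7, 0.4, 0.9]
gripper_width: 0.0434
gripper_force: 0.0
```

```bash
python3 - <<'E'
from h import *
s=st()
C=[]
for n in("scene","side"):
    f=grab_frame(n); u=proj(f,[[.494,-.395,.13]])[0].astype(int); C.append(f["color"][u[1]-70:u[1]+70,u[0]-65:u[0]+65])
cv2.imwrite("pics/a7.png",cv2.resize(np.hstack(C),None,fx=2.5,fy=2.5))
row([.5640,.04,.34],down(6.7))
row([.5640,.04,.34],hor(-75,80))
row([.48,-.25,.34],down(0))
E
```

```text
t 10.0333 p [ 0.4607 -0.275   0.348 ] q [-0.3709  0.0878  0.0798  2.3509  1.5497  1.5776 -0.8611] F [1.7296 0.3583 0.9034] w 0.04339975364558947 0.0
[[-0.0067  0.9635  0.2676]
 [-0.0003  0.2676 -0.9635]
 [-1.     -0.0066 -0.0015]]
row [  1.37  18.28 -27.59] [ 7.2 89.8  6.7]  rows>= 13
row [  1.37  18.28 -27.59] [ 0.7 80.   0.1]  rows>= 12
row [ 1.27  2.41 -1.9 ] [12.5 89.4 11.9]  rows>= 13
```

View pics/a7.png

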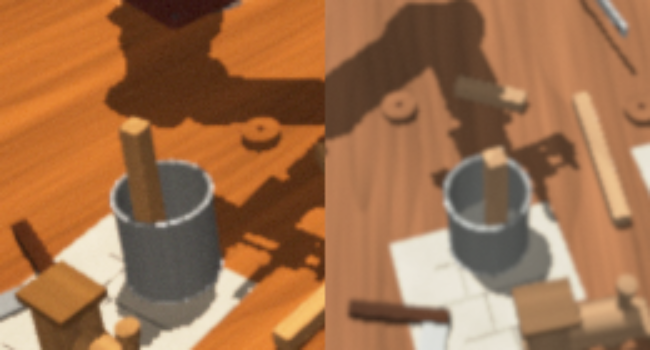

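The first strip stands in the tin. Next is the right-hand rack strip.

```bash
python3 - <<'E'
from h import *
row([.5610,.0,.30],down(6.7))
E
```

```text
row [  5.36  16.89 -23.81] [ 7.2 89.8  6.7]  rows>= 13
```

Call:
apply_moves(plan="0 1 -2 0.5 7 0.5 0.5; 0 2.5 -4 1 14 1 0.5; 0 4 -6 2 21 2 0.5; 0 5.5 -8 2.5 28 2.5 0.5; 0 7 -10 3 35 3 0.5; 1 8.5 -12 3.5 42 3.5 0.5; 1 10 -14 4 49 4 0.5; 2 11.5 -16 4.5 56 4.5 0.5; 3 13 -18 5 63 5 0.5; 4 14.5 -20 6 70 5 0.5; 5 16 -22 6.5 77 6 0.5; 5.4 16.9 -23.8 7 84 6.5 0.5")

```text
time_s: 11.13
position: [0.5611, 0.0007, 0.2911]
tool_rot: [[-0.117, 0.993, 0.007], [0.989, 0.118, -0.094], [-0.094, -0.004, -0.996]]
contact_force: [-1.5, 0.8, -1.3]
gripper_width: 0.0438
gripper_force: 0.0
```

```bash
python3 - <<'E'
from h import *
st(); row([.5608,.068,.14],down(6.7));row([.5608,.068,.067],down(6.7))
E
```

```text
t 11.1333 p [0.5611 0.0007 0.2911] q [-0.2877  0.1255  0.1637  1.6238  0.0752  1.399  -0.0202] F [-1.4648  0.818  -1.285 ] w 0.043826751603109185 0.0
[[-0.1175  0.9931  0.0073]
 [ 0.9886  0.1176 -0.0942]
 [-0.0944 -0.0039 -0.9955]]
row [ 8.09  0.82 14.41] [-0.2  5.4  0.1]  rows>= 4
row [ 8.77  0.85 21.67] [-0.2  5.4  0.1]  rows>= 6
```

Call:
apply_moves(plan="2.5 0.3 0 0 3 0 0.5; 5 0.5 3 0 5.4 0 0.5; 7 0.8 7 0 5.4 0 0.5; 8 0.8 11 0 5.4 0 0.5; 8.1 0.8 14 0 5.4 0 0.5; 8.4 0.8 17 0 5.4 0 0.5; 8.6 0.8 19.5 0 5.4 0 0.5; 8.8 0.8 21.7 0 5.4 0 0.5; 8.8 0.8 21.7 0 5.4 0 0.5; 8.8 0.8 21.7 0 5.4 0 0.5; 8.8 0.8 21.7 0 5.4 0 0.5; 8.8 0.8 21.7 0 5.4 0 0.5")

```text
time_s: 12.13
position: [0.5613, 0.064, 0.0689]
tool_rot: [[-0.116, 0.993, 0.0], [0.993, 0.116, -0.007], [-0.007, -0.001, -1.0]]
contact_force: [0.6, 0.7, 0.1]
gripper_width: 0.0436
gripper_force: 0.0
```

Call:
apply_moves(plan="0 0 0 0 0 0 0; 0 0 0 0 0 0 0; 0 0 0 0 0 0 0; 0 0 0 0 0 0 0; 0 0 0 0 0 0 0; 0 0 0 0 0 0 0; -1 0 0 0 0 0 0; -2 0 0 0 0 0 0; -3 0 0 0 0 0 0; -5 0 0 0 0 0 0; -6 0 0 0 0 0 0; -6 0 0 0 0 0 0", squeeze=40)

```text
time_s: 13.13
position: [0.5673, -0.0003, 0.0674]
tool_rot: [[-0.112, 0.994, -0.003], [0.994, 0.112, -0.009], [-0.009, -0.004, -1.0]]
contact_force: [1.5, -0.3, 0.8]
gripper_width: 0.0216
gripper_force: 40.0
```

Call:
apply_moves(plan="-2 0 0 0 0 0 0; -4 0 0 0 0 0 0; -6 0 0 0 0 0 0; -8 0 0 0 0 0 0; -10 0 0 0 0 0 0; -11.5 0 0 0 0 0 0; -12.5 0 0 0 0 0 0; -12.5 0 -3 0 0 0 0; -12.5 0 -6 0 0 0 0; -12.5 0 -10 0 0 0 0; -12.5 0 -14 0 0 0 0; -12.5 0 -18 0 0 0 0")

```text
time_s: 14.13
position: [0.5818, -0.118, 0.25]
tool_rot: [[-0.117, 0.993, -0.003], [0.993, 0.117, -0.007], [-0.007, -0.004, -1.0]]
contact_force: [1.3, 0.1, -1.4]
gripper_width: 0.0217
gripper_force: 40.0
```

```bash
cat >>h.py <<'E'
def tin():  # rim centre from gray blob, both views; rim ellipse extremes located from left/right of upper part
    out=[]
    for n in("scene","side"):
        f=grab_frame(n); u=proj(f,[[.494,-.395,.055]])[0].astype(int);r=60
        im=f["color"][u[1]-r:u[1]+r,u[0]-r:u[0]+r]; hsv=cv2.cvtColor(im,cv2.COLOR_BGR2HSV)
        m=((hsv[:,:,1]<70)&(hsv[:,:,2]<175)&(hsv[:,:,2]>40)).astype(np.uint8)*255
        m=cv2.morphologyEx(m,cv2.MORPH_OPEN,np.ones((3,3)))
        c=max(cv2.findContours(m,cv2.RETR_EXTERNAL,cv2.CHAIN_APPROX_NONE)[0],key=cv2.contourArea)
        b=cv2.boundingRect(c); out.append((n,b[0]+u[0]-r,b[1]+u[1]-r,b[2],b[3],cv2.contourArea(c)))
    return out
E
python3 - <<'E'
from h import *
st(); print(tin()); row([.53,-.32,.35],hor(-75,40));row([.5,-.36,.36],hor(-75))
E
```

```text
t 14.1333 p [ 0.5818 -0.118   0.25  ] q [-0.068   0.215   0.2223  1.6045 -0.0406  1.3292  0.2764] F [ 1.3325  0.0596 -1.4069] w 0.021675989129645246 39.9994205776602
[[-0.117   0.9931 -0.003 ]
 [ 0.9931  0.1169 -0.0073]
 [-0.0069 -0.0038 -1.    ]]
[('scene', np.int64(182), np.int64(221), 42, 73, 1933.5), ('side', np.int64(292), np.int64(264), 43, 56, 1368.0)]
row [-19.44  -7.77  -9.31] [ -3.2 -49.4  -7.9]  rows>= 7
row [-23.07 -11.21 -10.3 ] [ -6.2 -89.3  -6.8]  rows>= 13
```

Call:
apply_moves(plan="-1 -0.5 -3 0 -6 -1 0; -3 -1.5 -6 0 -13 -1 0; -5 -2.5 -9 -1 -20 -2 0; -7 -3.5 -10 -2 -27 -3 0; -9 -4.5 -10 -2 -34 -3 0; -11 -5.5 -10 -3 -41 -4 0; -13 -6.5 -10 -3 -48 -4 0; -15 -7.5 -10 -4 -55 -5 0; -17 -8.5 -10 -4 -62 -5 0; -19 -9.5 -10 -5 -69 -6 0; -21 -10.5 -10.3 -5 -76 -6 0; -23 -11.2 -10.3 -6 -83 -6.8 0")

```text
time_s: 15.23
position: [0.4988, -0.3583, 0.3538]
tool_rot: [[-0.032, 0.965, 0.262], [0.104, 0.264, -0.959], [-0.994, -0.003, -0.108]]
contact_force: [-0.2, -0.8, -0.7]
gripper_width: 0.0219
gripper_force: 40.0
```

```bash
python3 - <<'E'
from h import *
st(); print(tin()); row([.487,-.391,.36],hor(-75))
E
```

```text
t 15.2333 p [ 0.4988 -0.3583  0.3538] q [-0.2154  0.066   0.1616  2.2513  1.6274  1.3342 -0.7388] F [-0.1659 -0.7699 -0.7276] w 0.02191913200027957 39.99759301543236
[[-0.0315  0.9646  0.2618]
 [ 0.1036  0.2637 -0.959 ]
 [-0.9941 -0.0031 -0.1083]]
[('scene', np.int64(181), np.int64(221), 55, 75, 2234.0), ('side', np.int64(292), np.int64(265), 53, 55, 1536.0)]
row [-1.33 -1.59  2.56] [-0.1 -6.3  0.7]  rows>= 1
```

```bash
python3 - <<'E'
from h import *
row([.4675,-.3935,.36],hor(-75));row([.4675,-.3935,.203],hor(-75))
E
```

```text
row [-1.28 -3.54  2.3 ] [-0.1 -6.3  0.7]  rows>= 2
row [14.32 -3.34  4.03] [-0.1 -6.3  0.7]  rows>= 4
```

Call:
apply_moves(plan="-1 -2 0.5 0 -4 0.5 0; -1.2 -3 1 0 -6.3 0.7 0; -1.3 -3.5 1.5 0 -6.3 0.7 0; -1.3 -3.5 2.3 0 -6.3 0.7 0; -1.3 -3.5 2.3 0 -6.3 0.7 0; 1 -3.5 2.5 0 -6.3 0.7 0; 3 -3.5 2.7 0 -6.3 0.7 0; 5 -3.4 3 0 -6.3 0.7 0; 7 -3.4 3.2 0 -6.3 0.7 0; 8.5 -3.4 3.4 0 -6.3 0.7 0; 10 -3.4 3.5 0 -6.3 0.7 0; 10 -3.4 3.5 0 -6.3 0.7 0")

```text
time_s: 16.33
position: [0.4718, -0.3904, 0.248]
tool_rot: [[0.004, 0.966, 0.259], [0.007, 0.259, -0.966], [-1.0, 0.005, -0.006]]
contact_force: [0.0, 0.4, -1.0]
gripper_width: 0.0219
gripper_force: 40.0
```

```bash
python3 - <<'E'
from h import *
st(); row([.4675,-.3935,.203],hor(-75));print(tin())
C=[]
for n in("scene","side"):
    f=grab_frame(n); u=proj(f,[[.494,-.395,.13]])[0].astype(int); C.append(f["color"][u[1]-80:u[1]+80,u[0]-65:u[0]+65])
cv2.imwrite("pics/a8.png",cv2.resize(np.hstack(C),None,fx=3,fy=3))
E
```

```text
t 16.3333 p [ 0.4718 -0.3904  0.248 ] q [-0.1587  0.355   0.1863  2.3572  1.7964  1.3931 -1.1696] F [ 0.0106  0.3906 -1.0423] w 0.02188322147194236 40.00084544532001
[[ 0.0037  0.966   0.2586]
 [ 0.0068  0.2586 -0.966 ]
 [-1.      0.0053 -0.0056]]
row [ 4.49 -0.52  0.21] [-0.  -0.3 -0.3]  rows>= 2
[('scene', np.int64(181), np.int64(221), 55, 73, 1922.0), ('side', np.int64(284), np.int64(268), 51, 52, 1337.5)]
```

View pics/a8.png

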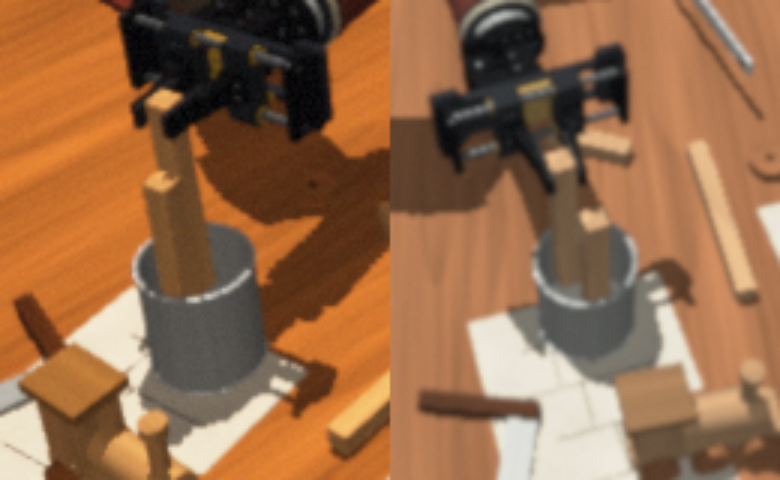

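The second strip is inside the rim next to the first. I'll lower and release it.

Call:
apply_moves(plan="2 -0.3 0 0 0 0 0; 3.5 -0.5 0 0 0 0 0; 4.5 -0.5 0 0 0 0 0; 4.5 -0.5 0 0 0 0 0; 4.5 -0.5 0 0 0 0 0.45; 4.5 -0.5 0 0 0 0 0.45; 4.5 -0.5 0 0 0 0 0.45; 4.5 -0.5 0 0 0 0 0.45; 4.5 -0.5 -2 0 0 0 0.45; 4.5 -0.5 -5 0 0 0 0.45; 4 -0.5 -8 0 0 0 0.45; 0 -0.5 -11 0 0 0 0.45")

```text
time_s: 17.53
position: [0.4475, -0.3103, 0.2173]
tool_rot: [[0.0, 0.965, 0.264], [0.008, 0.264, -0.965], [-1.0, 0.003, -0.008]]
contact_force: [0.4, 0.2, -0.9]
gripper_width: 0.039
gripper_force: 0.0
```

```bash
python3 - <<'E'
from h import *
st(); print(tin())
for n in("scene","side"):
    f=grab_frame(n); cv2.imwrite(f"pics/c_{n}.png",f["color"])
# loose strip in side & scene
D=grab_frame("side");S=grab_frame("scene")
for f,(x0,y0,x1,y1) in ((S,(240,240,306,300)),(D,(338,232,370,298))):
    im=f["color"][y0:y1,x0:x1]; t,m=cv2.threshold(cv2.cvtColor(im,cv2.COLOR_BGR2GRAY),0,255,cv2.THRESH_OTSU)
    n,lab,stt,cen=cv2.connectedComponentsWithStats(m); print(t,stt[1:],cen[1:])
row([.62,-.30,.34],down(-175))
row([.62,-.30,.34],down(5))
E
```

```text
t 17.5333 p [ 0.4475 -0.3103  0.2173] q [ 0.0239  0.4113 -0.2414  2.3971  1.6654  1.6302 -1.2231] F [ 0.381   0.1533 -0.9381] w 0.03900435095379283 0.0
[[ 0.0004  0.9646  0.2637]
 [ 0.0081  0.2637 -0.9646]
 [-1.      0.0025 -0.0077]]
[('scene', np.int64(181), np.int64(220), 44, 74, 1855.5), ('side', np.int64(291), np.int64(266), 44, 54, 1082.5)]
166.0 [[  5   5  55  46 452]
 [ 30  38  36  22 515]] [[31.4513 28.1018]
 [50.9068 51.0272]]
164.0 [[  5   7  23  50 326]
 [ 28  28   4  10  26]
 [  0  62   2   4   5]] [[16.181  31.3313]
 [29.9615 31.6154]
 [ 0.2    63.8   ]]
row [-12.18  17.32   2.9 ] [-121.8   10.7 -122.7]  rows>= 25
row [-12.18  17.32   2.9 ] [ 7.8 89.3  7.5]  rows>= 13
```

```bash
python3 - <<'E'
from h import *
row([.65,-.36,.30],down(6))
E
```

```text
row [-8.22 18.67  9.49] [ 7.1 89.4  6.7]  rows>= 13
```

Call:
apply_moves(plan="-4 0 -1 0 0 0 0.5; -8 1 -1 0 7 0 0.5; -12 2 -1 1 14 1 0.5; -13 4 -1 1 21 1 0.5; -13 6 -1 2 28 2 0.5; -13 8 0 2 35 2 0.5; -13 10 1 3 42 3 0.5; -13 12 2 4 49 4 0.5; -13 14 3 4 56 4 0.5; -12 16 4 5 63 5 0.5; -11 17 6 5 70 5 0.5; -10 18 8 6 77 6 0.5")

```text
time_s: 18.83
position: [0.6424, -0.3459, 0.3185]
tool_rot: [[-0.123, 0.991, 0.06], [0.954, 0.134, -0.266], [-0.272, 0.024, -0.962]]
contact_force: [1.3, -0.1, 0.1]
gripper_width: 0.0434
gripper_force: 0.0
```

```bash
python3 - <<'E'
from h import *
st(); row([.65,-.36,.30],down(6))
E
```

```text
t 18.8333 p [ 0.6424 -0.3459  0.3185] q [ 0.498   0.3688 -0.2486  1.296   0.3393  1.3639  0.3529] F [ 1.3022 -0.1239  0.1369] w 0.04341761946272945 0.0
[[-0.1226  0.9906  0.0599]
 [ 0.9545  0.1342 -0.2664]
 [-0.2719  0.0245 -0.962 ]]
row [-0.94  0.52  2.2 ] [ 1.6 15.8  1.5]  rows>= 3
```

Call:
apply_moves(plan="-0.5 0.3 1 0.5 6 0.5 0.5; -0.9 0.5 2.2 1 12 1 0.5; -0.9 0.5 2.2 1.6 15.8 1.5 0.5; -0.9 0.5 2.2 1.6 15.8 1.5 0.5")

```text
time_s: 19.17
position: [0.6458, -0.3651, 0.295]
tool_rot: [[-0.094, 0.995, -0.009], [0.996, 0.094, -0.002], [-0.001, -0.009, -1.0]]
contact_force: [0.3, -1.0, -0.2]
gripper_width: 0.0437
gripper_force: 0.0
```

```bash
python3 - <<'E'
from h import *
st(); f=grab_frame("wrist"); cv2.imwrite("pics/w9.png",f["color"])
print(proj(f,[[.638,-.193,.022],[.66,-.393,.022],[.64,-.24,.022],[.65,-.30,.022]]))
im=f["color"].astype(int)
for y in (120,150,180,210,230):  # pine vs bench: blue channel profile
    xs=range(230,430); r=im[y,230:430,0]; g=np.diff(r); print(y,[(230+i,int(g[i])) for i in np.argsort(-abs(g))[:4]])
E
```

```text
t 19.1667 p [ 0.6458 -0.3651  0.295 ] q [ 0.6048  0.5348 -0.2566  1.0826  0.1345  1.5463  0.473 ] F [ 0.3449 -1.0151 -0.2336] w 0.0436902615060489 0.0
[[-0.0944  0.9955 -0.0086]
 [ 0.9955  0.0944 -0.0017]
 [-0.0008 -0.0087 -1.    ]]
[[335.5529   5.769 ]
 [336.5952 185.8144]
 [333.0213  51.1233]
 [336.403  106.9129]]
120 [(np.int64(375), 61), (np.int64(344), -35), (np.int64(326), 32), (np.int64(345), -29)]
150 [(np.int64(376), 50), (np.int64(377), 46), (np.int64(231), 45), (np.int64(270), -44)]
180 [(np.int64(378), 57), (np.int64(275), -50), (np.int64(274), -47), (np.int64(266), 42)]
210 [(np.int64(379), 78), (np.int64(403), -50), (np.int64(279), -31), (np.int64(425), 27)]
230 [(np.int64(380), 42), (np.int64(424), 36), (np.int64(282), -27), (np.int64(425), 24)]
```

View pics/w9.png

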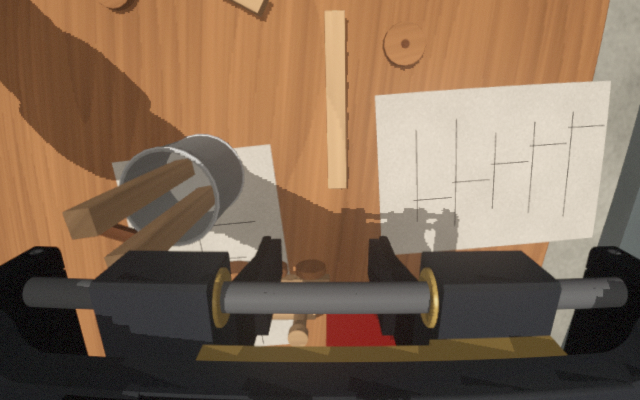

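The wrist view shows both strips upright in the tin (rim centre about (168,196)). The loose strip runs from (336,11) to (338,187).

```bash
python3 - <<'E'
from h import *
f=grab_frame("wrist"); e=onz(f,[(336,11),(338,188)],.022)[:,:2]; print(e,np.linalg.norm(e[0]-e[1]))
d=(e[0]-e[1])/np.linalg.norm(e[0]-e[1]); az=np.degrees(np.arctan2(d[1],d[0])); g=e[1]+d*.017; print(az,g)
print("tin",onz(f,[(168,196)],.11))
row([*g,.10],down(az-90)); row([*g,.021],down(az-90))
E
```

```text
[[ 0.6403 -0.1967]
 [ 0.6641 -0.3944]] 0.1991630376411786
96.8475266407601 [ 0.662  -0.3775]
tin [[ 0.4924 -0.396   0.11  ]]
row [-1.74  1.33 19.75] [-0.2  0.3 -1. ]  rows>= 5
row [-1.7   1.36 27.65] [-0.2  0.3 -1. ]  rows>= 7
```

```bash
python3 - <<'E'
from h import *
f=grab_frame("wrist"); print(onz(f,[(312,262),(326,275)],.10),onz(f,[(312,262)],.03)); D=grab_frame("side"); print(onz(D,[(363,316),(376,330)],.11),onz(D,[(376,340)],.05))
E
```

```text
[[ 0.6425 -0.4561  0.1   ]
 [ 0.659  -0.4701  0.1   ]] [[ 0.6431 -0.492   0.03  ]]
[[ 0.6277 -0.5349  0.11  ]
 [ 0.6549 -0.5776  0.11  ]] [[ 0.6613 -0.5784  0.05  ]]
```

Call:
apply_moves(plan="-1 0.7 4 0 0 -1 0.5; -1.7 1.3 8 0 0 -1 0.5; -1.7 1.3 12 0 0 -1 0.5; -1.7 1.3 16 0 0 -1 0.5; -1.7 1.3 18 0 0 -1 0.5; -1.7 1.3 18 0 0 -1 0.5")

```text
time_s: 19.87
position: [0.6598, -0.3724, 0.1135]
tool_rot: [[-0.123, 0.992, -0.009], [0.992, 0.123, -0.001], [0.0, -0.009, -1.0]]
contact_force: [-0.8, 0.9, -0.6]
gripper_width: 0.0435
gripper_force: 0.0
```

```bash
python3 - <<'E'
from h import *
row([.662,-.3775,.021],down(6.8))
E
```

```text
row [-0.54  0.24  9.25] [-0.5 -0.   0.3]  rows>= 3
```

Call:
apply_moves(plan="-0.3 0.2 3 0 0 0 0.5; -0.4 0.2 6 0 0 0 0.5; -0.5 0.2 8 0 0 0 0.5; -0.5 0.2 9.2 0 0 0 0.5; -0.5 0.2 9.2 0 0 0 0.5; -0.5 0.2 9.2 0 0 0 0.5; -0.5 0.2 9.2 0 0 0 0; -0.5 0.2 9.2 0 0 0 0; -0.5 0.2 9.2 0 0 0 0; -0.5 0.2 9.2 0 0 0 0; -0.5 0.2 9.2 0 0 0 0; -0.5 0.2 9.2 0 0 0 0")

```text
time_s: 20.87
position: [0.6649, -0.3808, 0.028]
tool_rot: [[-0.12, 0.993, -0.001], [0.993, 0.12, -0.004], [-0.003, -0.001, -1.0]]
contact_force: [-0.8, 0.6, 6.0]
gripper_width: 0.0214
gripper_force: 39.7
```

Call:
apply_moves(plan="0 0 -3 0 0 0 0; 0 0 -6 0 0 0 0; 0 0 -10 0 0 0 0; 0 0 -14 0 0 0 0; 0 0 -18 0 0 0 0; 0 0 -22 0 0 0 0; 0 0 -26 0 0 0 0; 0 0 -30 0 0 0 0; 1 0 -33 0 0 0 0; 2 0 -34 0 0 0 0; 3 0 -34 0 0 0 0; 4 0 -34 0 0 0 0")

```text
time_s: 21.87
position: [0.6605, -0.3388, 0.3659]
tool_rot: [[-0.121, 0.993, -0.002], [0.993, 0.121, -0.003], [-0.002, -0.003, -1.0]]
contact_force: [-0.2, 0.3, -2.0]
gripper_width: 0.0216
gripper_force: 39.7
```

```bash
python3 - <<'E'
from h import *
st(); row([.53,-.34,.37],hor(-75));print(tin())
E
```

```text
t 21.8667 p [ 0.6605 -0.3388  0.3659] q [ 0.558   0.5354 -0.267   0.9401  0.1391  1.6821  0.4633] F [-0.1511  0.2612 -2.0271] w 0.021631535897475265 39.738834500312805
[[-0.1207  0.9927 -0.0024]
 [ 0.9927  0.1207 -0.0026]
 [-0.0023 -0.0027 -1.    ]]
row [  1.45 -12.97  -0.37] [ -6.5 -89.7  -6.2]  rows>= 13
[('scene', np.int64(179), np.int64(220), 50, 83, 2279.0), ('side', np.int64(270), np.int64(268), 78, 53, 1474.0)]
```

```bash
python3 - <<'E'
from h import *
row([.56,-.32,.40],hor(-75))
E
```

```text
row [ 2.93 -9.77 -3.48] [ -6.4 -89.8  -6. ]  rows>= 13
```

Call:
apply_moves(plan="0.5 -0.5 -1 -0.5 -7 -0.5 0; 0.5 -1 -2 -1 -14 -1 0; 1 -2 -3 -1.5 -21 -1.5 0; 1 -3 -3.5 -2 -28 -2 0; 1.5 -4 -3.5 -2.5 -35 -2.5 0; 1.5 -5 -3.5 -3 -42 -3 0; 2 -6 -3.5 -3.5 -49 -3.5 0; 2 -7 -3.5 -4 -56 -4 0; 2.5 -8 -3.5 -4.5 -63 -4.5 0; 2.5 -9 -3.5 -5 -70 -5 0; 3 -9.5 -3.5 -5.5 -77 -5.5 0; 3 -9.8 -3.5 -6 -84 -6 0")

```text
time_s: 22.97
position: [0.5591, -0.3201, 0.4013]
tool_rot: [[-0.022, 0.966, 0.257], [0.092, 0.258, -0.962], [-0.996, 0.003, -0.094]]
contact_force: [0.6, -1.5, -0.9]
gripper_width: 0.0216
gripper_force: 39.7
```

```bash
python3 - <<'E'
from h import *
st(); row([.5005,-.3639,.41],hor(-75));print(tin())
E
```

```text
t 22.9667 p [ 0.5591 -0.3201  0.4013] q [ 0.1436  0.1393 -0.2947  2.0623  1.5926  1.4479 -0.6215] F [ 0.6347 -1.4889 -0.9035] w 0.021619490310907496 39.73757743835449
[[-0.0215  0.9661  0.2571]
 [ 0.0917  0.258  -0.9618]
 [-0.9956  0.0029 -0.0941]]
row [-1.15 -6.79  2.62] [-0.  -5.4 -0.2]  rows>= 2
[('scene', np.int64(182), np.int64(221), 54, 73, 1938.5), ('side', np.int64(292), np.int64(267), 43, 53, 1162.0)]
```

Call:
apply_moves(plan="-1 -2 0 0 -3 0 0; -1.2 -4 0.5 0 -5.4 0 0; -1.2 -5.5 1.5 0 -5.4 0 0; -1.2 -6.8 2.6 0 -5.4 0 0; -1.2 -6.8 2.6 0 -5.4 0 0; -1.2 -6.8 2.6 0 -5.4 0 0; 2 -6.8 2.8 0 -5.4 0 0; 5 -6.8 3.1 0 -5.4 0 0; 5 -6.8 3.1 0 -5.4 0 0")

```text
time_s: 23.82
position: [0.5011, -0.3635, 0.3457]
tool_rot: [[-0.001, 0.968, 0.253], [0.009, 0.253, -0.968], [-1.0, 0.002, -0.009]]
contact_force: [-0.4, 0.9, -1.5]
gripper_width: 0.0215
gripper_force: 40.0
```

```bash
python3 - <<'E'
from h import *
st(); row([.5005,-.3639,.20],hor(-75));print(tin())
C=[]
for n in("scene","side"):
    f=grab_frame(n); u=proj(f,[[.494,-.395,.16]])[0].astype(int); C.append(f["color"][u[1]-80:u[1]+90,u[0]-65:u[0]+65])
cv2.imwrite("pics/a10.png",cv2.resize(np.hstack(C),None,fx=3,fy=3))
E
```

```text
t 23.8167 p [ 0.5011 -0.3635  0.3457] q [ 0.1865  0.176  -0.2514  2.2473  1.7393  1.4679 -0.8523] F [-0.4135  0.898  -1.5454] w 0.021522562309094554 39.99577224254608
[[-0.0007  0.9675  0.2527]
 [ 0.0094  0.2527 -0.9675]
 [-1.      0.0017 -0.0093]]
row [14.57 -0.1   0.16] [-0.4 -0.5 -0.1]  rows>= 4
[('scene', np.int64(184), np.int64(216), 53, 86, 2017.5), ('side', np.int64(291), np.int64(283), 45, 33, 1025.5)]
```

View pics/a10.png

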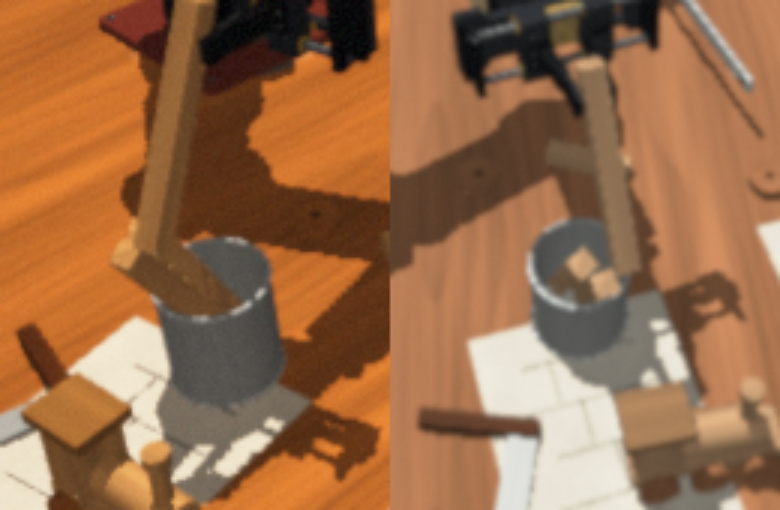

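```bash
python3 - <<'E'
from h import *
F={}
for n in("scene","side"):
    f=grab_frame(n); F[n]=(f,proj(f,[[.494,-.395,.16]])[0].astype(int)-[65,80])
S,so=F["scene"];D,do=F["side"]
s=lambda x,y:so+np.array([x,y])/3
d=lambda x,y:do+np.array([x-390,y])/3
print("rim",tri(S,s(211,276),D,d(578,263)),onz(S,[s(211,276)],.11),onz(D,[d(578,263)],.11))
print("held top",tri(S,s(195,3),D,d(592,65)),"bot",tri(S,s(155,242),D,d(625,270)))
print("lean1",tri(S,s(128,252),D,d(580,263)),tri(S,s(128,252),D,d(604,284)))
E
```

```text
rim [ 0.4854 -0.3822  0.1086] [[ 0.4859 -0.3809  0.11  ]] [[ 0.4854 -0.3853  0.11  ]]
held top [ 0.503  -0.3685  0.3801] bot [ 0.5233 -0.4526  0.2053]
lean1 [ 0.4847 -0.4443  0.1835] [ 0.5037 -0.4629  0.1944]
```

Call:
apply_moves(plan="-3 0 -1 0 0 0 0; -6 0 -2 0 0 0 0; -8 0 -2 0 5 0 0; -8 0 -2 0 10 0 0; -8 0 -2 0 15 0 0; -8 0 -2 0 20 0 0; -8 0 -2 0 24 0 0; -8 0 -2 0 24 0 0; -8 0 -2 0 24 0 0", squeeze=55)

```text
time_s: 24.87
position: [0.4949, -0.3453, 0.4307]
tool_rot: [[-0.097, 0.968, 0.233], [0.398, 0.252, -0.882], [-0.912, 0.007, -0.409]]
contact_force: [0.4, 0.7, -0.2]
gripper_width: 0.0217
gripper_force: 55.0
```

```bash
python3 - <<'E'
from h import *
s=st(); C=[]
for n,(x0,y0,x1,y1) in (("scene",(150,100,290,300)),("side",(260,150,390,350))):
    f=grab_frame(n); C.append(cv2.resize(f["color"][y0:y1,x0:x1],None,fx=2.9,fy=2.9,interpolation=cv2.INTER_CUBIC)); print(proj(f,[s["position"],s["position"]+s["tool_rot"]@[.186,0,.017]]))
C=np.hstack(C);print(C.shape);cv2.imwrite("pics/a11.png",C)
E
```

```text
t 24.8667 p [ 0.4949 -0.3453  0.4307] q [ 0.2094 -0.1294 -0.2125  2.0122  1.1986  1.2088 -0.2019] F [ 0.4107  0.6663 -0.2105] w 0.021680832234799767 54.99372661113739
[[-0.0969  0.9677  0.2327]
 [ 0.3976  0.2519 -0.8823]
 [-0.9124  0.007  -0.4092]]
[[203.456  112.0487]
 [227.6856 165.9505]]
[[307.1089 187.2444]
 [301.5502 216.864 ]]
(580, 783, 3)
```

View pics/a11.png

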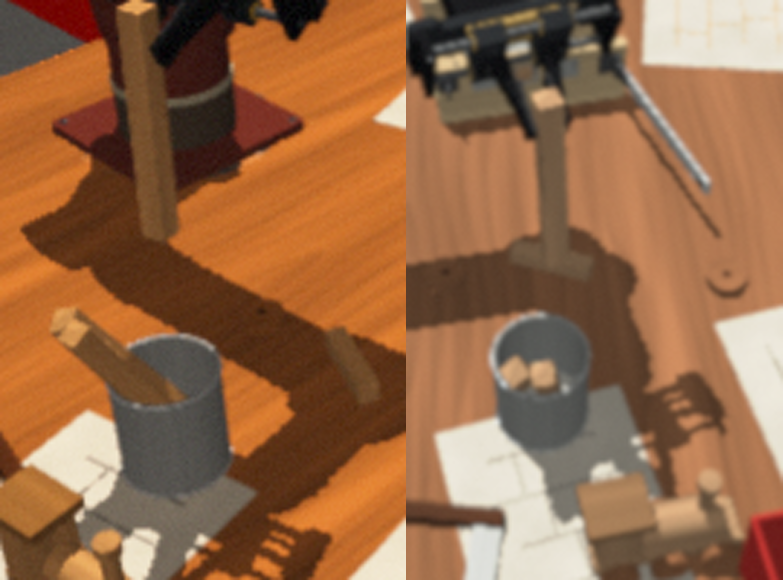

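The held strip is now vertical: top (140,8) and bottom (158,232) in the scene view, (547,97) and (552,265) in the side view. Both placed strips lean on the near rim, and the rim centre is about (167,371) scene / (541,355) side.

```bash
python3 - <<'E'
from h import *
S=grab_frame("scene");D=grab_frame("side")
s=lambda x,y:(150+x/2.9,100+y/2.9)
d=lambda x,y:(260+(x-406)/2.9,150+y/2.9)
print("rim",tri(S,s(167,371),D,d(541,355)),onz(S,[s(167,371)],.11),onz(D,[d(541,355)],.11))
print("held",tri(S,s(140,8),D,d(547,97)),tri(S,s(158,232),D,d(553,262)))
print("tops",tri(S,s(72,325),D,d(513,373)),tri(S,s(72,325),D,d(543,375)))
E
```

```text
rim [ 0.4856 -0.3755  0.1049] [[ 0.4898 -0.3767  0.11  ]] [[ 0.4854 -0.381   0.11  ]]
held [ 0.4979 -0.358   0.4574] [ 0.4995 -0.3741  0.2601]
tops [ 0.4549 -0.4408  0.1783] [ 0.4823 -0.4571  0.2003]
```

```bash
python3 - <<'E'
from h import *
s=read_state();p=s["position"];Rt=s["tool_rot"]@R.from_euler('y',4.5,degrees=True).as_matrix()
row(p+[-.0034,.0075,0],Rt);row(p+[-.0034,.0075,-.14],Rt);row(p+[-.0034,.0075,-.242],Rt)
E
```

```text
row [ 0.33 -0.14 -0.74] [ 0.   4.5 -0. ]  rows>= 1
row [13.1  -0.16  5.01] [ 0.   4.5 -0. ]  rows>= 4
row [22.39 -0.18  9.21] [ 0.   4.5 -0. ]  rows>= 6
```

Call:
apply_moves(plan="0.3 -0.1 -0.7 0 4.5 0 0; 0.3 -0.1 -0.7 0 4.5 0 0; 3.5 -0.1 0.7 0 4.5 0 0; 6.7 -0.1 2.1 0 4.5 0 0; 9.9 -0.1 3.6 0 4.5 0 0; 13.1 -0.2 5 0 4.5 0 0; 15 -0.2 5.9 0 4.5 0 0; 15 -0.2 5.9 0 4.5 0 0; 15 -0.2 5.9 0 4.5 0 0")

```text
time_s: 25.82
position: [0.4918, -0.3376, 0.2671]
tool_rot: [[-0.121, 0.967, 0.223], [0.466, 0.254, -0.848], [-0.877, 0.001, -0.481]]
contact_force: [-0.6, -0.4, 0.2]
gripper_width: 0.0211
gripper_force: 55.0
```

```bash
python3 - <<'E'
from h import *
s=st();print(tin())
S=grab_frame("scene");D=grab_frame("side")
# rim edge & strip columns: print coarse classification map of side crop around tin
for n,f in(("scene",S),("side",D)):
    u=proj(f,[[.487,-.379,.11]])[0].astype(int); im=f["color"][u[1]-34:u[1]+24:2,u[0]-28:u[0]+29]; h=cv2.cvtColor(im,cv2.COLOR_BGR2HSV)
    print(n,u-[28,34]); 
    for r in h: print("".join('.' if (q[1]<70 and q[2]<140) else 'o' if q[1]<70 else ('W' if q[0]>=12 and q[1]<165 else '-') for q in r))
E
```

```text
t 25.8167 p [ 0.4918 -0.3376  0.2671] q [ 0.2042  0.0237 -0.2184  2.1793  1.2748  1.1019 -0.4984] F [-0.5739 -0.3873  0.2174] w 0.02110483312796252 54.99339759349823
[[-0.1213  0.9672  0.2231]
 [ 0.4657  0.254  -0.8477]
 [-0.8766  0.001  -0.4812]]
[('scene', np.int64(178), np.int64(216), 58, 72, 2009.5), ('side', np.int64(290), np.int64(259), 47, 71, 1635.0)]
scene [178 193]
-------------------------------WWWWWWWWW-----------------
-----------------------------WW-WWWWWWWW-----------------
------------------------------WWWWWWWWWWW----------------
-----------------------------WWWWWWWWWWWW----------------
------------------------------WWWWWWW-W-WW---------------
-------------------------------WWWWWWWWWWW---------------
-------------------------------WWWWWWWWWWWW--------------
-------------------------------W-WWWWWWWWW---------------
W------------------------------WWWWWW-WWWWW--------------
WWW-----------------------------WWWWWWWWWW---------------
WWWWWW--------------------------WWWWWWWWWWW--------------
-WWWWW-W------------------WW----WWWWWWWWWWW--------------
WWWWWWWWWWW-------W-oWW...
[... 1956 characters left out ...]
WWWW
WWWWWWWWW-oo.................................WWWWWWWWWWWW
WWWWWWWWW-oo.....WWWW........................WWWWWWWWWWWW
WWWWWWWWW-oo..WWWWWWWWWWWWWWWWWW.............WWWWWWWWWWWW
WWWWWWWWWW-ooWWWWWWWWWWWWWWWWWWWW...........-WWWWWWWWWWWW
WWWWWWWWWW-oooWWWWWWWWWWWWWWWWWWW...........W-WWWWWWWWWWW
WWWWWWWWWWWW.oooWWWWWWWWWWWWWWWWWW....ooo...WWWWWWWWWWWWW
WWWWWWWWWWWW..oooWWWWWW.WWWWWWWWWW..oooo....WWWWWWW....WW
WWWWWWWWWWWW...............WW...........................W
WWWWWWWWWWWWW....................................oooo....
WWWWWWWWWWWW-...................................oooooo...
WWWWWWWWWWWW......................................ooo....
WWWWWWWWWWWoo.....................................oooo...
```

Call:
apply_moves(plan="1.5 0 0.8 0 0 0 0; 3 0 1.6 0 0 0 0; 4 0 2.2 0 0 0 0; 5 0 2.7 0 0 0 0; 6 0 3.3 0 0 0 0; 6.4 0 3.5 0 0 0 0; 6.4 0 3.5 0 0 0 0; 6.4 0 3.5 0 0 0 0")

```text
time_s: 26.68
position: [0.4926, -0.3374, 0.196]
tool_rot: [[-0.117, 0.967, 0.224], [0.467, 0.253, -0.847], [-0.877, 0.005, -0.481]]
contact_force: [-0.2, 0.3, -0.0]
gripper_width: 0.0216
gripper_force: 55.0
```

```bash
python3 - <<'E'
from h import *
s=st();print(tin())
E
```

```text
t 26.6833 p [ 0.4926 -0.3374  0.196 ] q [ 0.1944  0.1459 -0.2173  2.2334  1.3815  1.0807 -0.6987] F [-0.1787  0.3393 -0.0045] w 0.02156608401213979 54.99402701854706
[[-0.1174  0.9675  0.2241]
 [ 0.4668  0.2529 -0.8474]
 [-0.8765  0.0051 -0.4813]]
[('scene', np.int64(178), np.int64(231), 58, 55, 1651.0), ('side', np.int64(291), np.int64(260), 43, 70, 1231.0)]
```

Call:
apply_moves(plan="0.6 0 0.3 0 0 0 0; 0.9 0 0.5 0 0 0 0; 0.9 0 0.5 0 0 0 0.45; 0.9 0 0.5 0 0 0 0.45; 0.9 0 0.5 0 0 0 0.45; 0.9 0 0.5 0 0 0 0.45; 0.9 0 -1 0 0 0 0.45; 0.9 0 -3 0 0 0 0.45; 0.9 0 -6 0 0 0 0.45; 0.9 0 -10 0 0 0 0.45; 0 0 -14 0 0 0 0.45; 0 0 -17 0 0 0 0.45")

```text
time_s: 27.78
position: [0.4541, -0.1913, 0.2796]
tool_rot: [[-0.117, 0.967, 0.225], [0.467, 0.254, -0.847], [-0.876, 0.006, -0.482]]
contact_force: [2.3, -0.2, -0.1]
gripper_width: 0.0393
gripper_force: 0.0
```

```bash
cat > asc.py <<'E'
from h import *
def asc(f,c,w=30,up=44,dn=26,st=2):
    u=proj(f,[c])[0].astype(int); im=f["color"][u[1]-up:u[1]+dn:st,u[0]-w:u[0]+w]; h=cv2.cvtColor(im,cv2.COLOR_BGR2HSV); print(u-[w,up])
    for r in h: print("".join('.' if (q[1]<70 and q[2]<140) else 'o' if q[1]<70 else ('W' if q[0]>=12 and q[1]<165 else '-') for q in r))
E
python3 - <<'E'
from asc import *
s=st();print(tin())
for n in("scene","side"): asc(grab_frame(n),[.487,-.379,.11])
E
```

```text
t 27.7833 p [ 0.4541 -0.1913  0.2796] q [ 0.0195 -0.0419 -0.3997  2.211   1.0736  1.3754 -0.5887] F [ 2.3129 -0.2102 -0.0528] w 0.039281337560253725 0.0
[[-0.1171  0.9672  0.2254]
 [ 0.4671  0.2539 -0.847 ]
 [-0.8764  0.0061 -0.4815]]
[('scene', np.int64(178), np.int64(232), 52, 54, 1596.0), ('side', np.int64(291), np.int64(262), 41, 68, 1176.5)]
[176 183]
------------------------------------------------------------
------------------------------------------------------------
------------------------------------------------------------
------------------------------------------------------------
------------------------------------WWWWWW------------------
--------------------------------WWWWWWWWWWW-----------------
---------------------------------WWWWWWWWWWW----------------
--------------------------------WW-WWWWWWWW-W---------------
---------------------------------WWW-WWW-WWW----------------
----------------------------------WWWWWWW-WW----------------
----------------------------------WWWWWWWW-W----------------
----------------------------------WWWWWWWWWWW---------------
---------
[... 2838 characters left out ...]
WWWWWW........ooWWWWWWWWWWWWW
WWWWWWWWWWW-oo.........WWWWWWWWWWWWWW........oo-WWWWWWWWWWWW
WWWWWWWWWWWW-oo....WWWWWWWWWWWWWWWWWW.......oo-WWWWWWWWWWWWW
WWWWWWWWWWWW-ooo...oWWWWWWWWWWWWWWWWW......ooo-WWWWWWWWWWWWW
WWWWWWWWWWWWW-.ooo.oWWWWWWWWWWWWWWWWW...ooo..WWWWWWWWWWWWWWW
WWWWWWWWWWWWWW..oooooWWWWWWWWWWWWWWW...ooo...WWWWWWWWooooWWW
WWWWWWWWWW-WWW.....oooo........W..............ooooooooooooWW
WWWWWWWWWWWWWWW................................ooooooooooooW
WWWWWWWWWWWWW--..................................ooooooooooW
WWWWWWWWWWWWWW.....................................ooooooooo
WWWWWWWWWWWWWoo.....................................oooooooo
WWWWWWWWoooooooo.....................................ooooooo
```

```bash
python3 - <<'E'
from h import *
f=grab_frame("wrist"); f=dict(f); f["cam_to_world"]=np.array([[.9911,.1281,.0372,.4871],[.1334,-.9499,-.2827,.0211],[-.0009,.2851,-.9585,.4697],[0,0,0,1]])
P=onz(f,[(299,219),(291,232),(351,266),(358,254)],.022)[:,:2];print(P,P.mean(0))
row([.50,-.26,.30],down(66.5)); row([.50,-.26,.30],down(6.7))
st()
E
```

```text
[[ 0.474  -0.1441]
 [ 0.4653 -0.1642]
 [ 0.5542 -0.204 ]
 [ 0.561  -0.1845]] [ 0.5137 -0.1742]
row [-5.66  2.78  5.52] [-27.4  56.9 -46.8]  rows>= 11
row [-5.66  2.78  5.52] [ 4.5 61.1  7. ]  rows>= 9
t 28.0333 p [ 0.4541 -0.1938  0.2769] q [ 0.0215 -0.0378 -0.3963  2.2137  1.0776  1.371  -0.5916] F [-1.4272 -0.3351 -0.1027] w 0.03918033862338202 0.0
[[-0.1181  0.9676  0.2233]
 [ 0.467   0.2526 -0.8475]
 [-0.8764  0.0042 -0.4816]]
```

```bash
python3 - <<'E'
from h import *
row([.575,-.20,.26],down(66.5))
E
```

```text
row [-0.24 11.53  4.04] [-27.4  56.9 -46.8]  rows>= 11
```

Call:
apply_moves(plan="0 1 0 -2.5 5 -4 0.5; 0 2 0 -5 10 -8 0.5; 0 3 0 -7.5 15 -12 0.5; 0 4 1 -10 20 -16 0.5; 0 5 1 -12.5 26 -21 0.5; 0 6 2 -15 31 -25 0.5; 0 7 2 -17.5 36 -30 0.5; 0 8 3 -20 41 -34 0.5; 0 9 3 -22.5 46 -38 0.5; 0 10 3.5 -25 52 -42 0.5; 0 11 4 -27.4 57 -46.8 0.5; -0.2 11.5 4 -27.4 57 -46.8 0.5")

```text
time_s: 29.03
position: [0.5745, -0.2023, 0.2581]
tool_rot: [[-0.917, 0.399, -0.006], [0.399, 0.917, 0.005], [0.007, 0.002, -1.0]]
contact_force: [-0.4, 0.4, -0.6]
gripper_width: 0.0433
gripper_force: 0.0
```

```bash
python3 - <<'E'
from asc import *
s=st(); row([.575,-.20,.26],down(66.5))
f=grab_frame("wrist"); P=[[.5137,-.1742,.022]]; u=proj(f,P)[0].astype(int); print(u)
im=f["color"][max(0,u[1]-90):u[1]+90:4,u[0]-60:u[0]+60:2]
b=im[:,:,0]; t,_=cv2.threshold(np.ascontiguousarray(b),0,255,cv2.THRESH_OTSU); print(t,im.shape,max(0,u[1]-90))
for r in b: print("".join('W' if v>t else '.' for v in r))
E
```

```text
t 29.0333 p [ 0.5745 -0.2023  0.2581] q [ 0.2403  0.2475  0.0329  1.5412 -0.0114  1.3598  1.4345] F [-0.3733  0.396  -0.6295] w 0.04326873078107385 0.0
[[-0.9167  0.3994 -0.0058]
 [ 0.3994  0.9168  0.0048]
 [ 0.0072  0.0021 -1.    ]]
row [ 0.05  0.24 -0.19] [ 0.1 -0.4 -0. ]  rows>= 1
[325 107]
123.0 (45, 60, 3) 17
............................................................
............................................................
............................................................
............................................................
............................................................
............................................................
............................................................
............................................................
............................................................
............................................................
............................................................
.......................WWWWWWWWWW...........................
.......................WWWWWWWWWW...................
[... 1260 characters left out ...]
WWW..........................
........................WWWWWWWWWW..........................
............................................................
............................................................
............................................................
............................................................
............................................................
............................................................
............................................................
............................................................
............................................................
............................................................
```

```bash
python3 - <<'E'
from h import *
f=grab_frame("wrist"); e=onz(f,[(321,60),(323,156)],.022)[:,:2]; print(e,np.linalg.norm(e[0]-e[1]))
d=(e[0]-e[1])/np.linalg.norm(e[0]-e[1]); az=np.degrees(np.arctan2(d[1],d[0])); g=e[1]+d*.011; print(az,g)
row([*g,.08],down(az-90)); row([*g,.022],down(az-90))
E
```

```text
[[ 0.4676 -0.16  ]
 [ 0.5589 -0.1974]] 0.09862115905835574
157.72637701842123 [ 0.5487 -0.1932]
row [ 2.65 -0.14 17.73] [-0.  -0.4 -1.5]  rows>= 5
row [ 2.61 -0.13 23.53] [-0.  -0.4 -1.5]  rows>= 6
```

Call:
apply_moves(plan="1 0 4 0 0 -1 0.5; 2.6 -0.1 8 0 0 -1.5 0.5; 2.6 -0.1 12 0 0 -1.5 0.5; 2.6 -0.1 16 0 0 -1.5 0.5; 2.6 -0.1 20 0 0 -1.5 0.5; 2.6 -0.1 22 0 0 -1.5 0.5; 2.6 -0.1 23.3 0 0 -1.5 0.5; 2.6 -0.1 23.3 0 0 -1.5 0.5; 2.6 -0.1 23.3 0 0 -1.5 0.5", squeeze=50)

```text
time_s: 29.88
position: [0.55, -0.1897, 0.0273]
tool_rot: [[-0.927, 0.376, -0.001], [0.376, 0.927, 0.0], [0.001, -0.0, -1.0]]
contact_force: [0.4, 0.8, 0.6]
gripper_width: 0.0434
gripper_force: 0.0
```

Call:
apply_moves(plan="0 0 0 0 0 0 0; 0 0 0 0 0 0 0; 0 0 0 0 0 0 0; 0 0 0 0 0 0 0; 0 0 0 0 0 0 0; 0 0 0 0 0 0 0; 0 0 0 0 0 0 0")

```text
time_s: 30.47
position: [0.5508, -0.1897, 0.028]
tool_rot: [[-0.927, 0.375, 0.0], [0.375, 0.927, 0.001], [-0.0, 0.001, -1.0]]
contact_force: [-0.7, 0.2, 6.3]
gripper_width: 0.0213
gripper_force: 49.5
```

Call:
apply_moves(plan="0 0 -2 0 0 0 0; 0 0 -4 0 0 0 0; 0 0 -6 0 0 0 0; 0 0 -9 0 0 0 0; 0 0 -12 0 0 0 0; 0 0 -12 0 0 0 0")

```text
time_s: 30.97
position: [0.5533, -0.1904, 0.1534]
tool_rot: [[-0.927, 0.375, 0.008], [0.375, 0.927, -0.001], [-0.008, 0.002, -1.0]]
contact_force: [1.3, -0.4, 0.8]
gripper_width: 0.0215
gripper_force: 49.5
```

```bash
python3 - <<'E'
from asc import *
s=st(); print(tin())
p=s["position"];t=s["tool_rot"]
for n in ("side","scene"):
    f=grab_frame(n); pts=[p+t@[a,0,.008] for a in (-.011,.089)]; print(n,proj(f,pts))
    u=proj(f,[p+t@[.05,0,.008]])[0].astype(int); b=np.ascontiguousarray(f["color"][u[1]-22:u[1]+22:2,u[0]-35:u[0]+35]); h=cv2.cvtColor(b,cv2.COLOR_BGR2HSV); print(u-[35,22])
    for r in h: print("".join('#' if q[2]<75 else 'W' if (q[0]>=11 and q[1]<170) else '.' for q in r))
row([.4556,.0,.16],down(6.7))
E
```

```text
t 30.9667 p [ 0.5533 -0.1904  0.1534] q [ 0.2409  0.2601  0.0175  1.7453 -0.0058  1.1285  1.4462] F [ 1.2857 -0.3623  0.8211] w 0.02152559527261073 49.49741184711456
[[-0.9268  0.3754  0.0076]
 [ 0.3754  0.9269 -0.0012]
 [-0.0075  0.0017 -1.    ]]
[('scene', np.int64(178), np.int64(233), 52, 53, 1599.5), ('side', np.int64(291), np.int64(260), 41, 70, 1185.5)]
side [[325.6676 215.8003]
 [296.5898 209.5083]]
[272 189]
WWWWWWWWWWWWWWWWWWWWWWWWWWWWWWWWWW##########################WWW.##WWWW
WWWWWWWWWWWWWWWWWWWWWWWWWWWWWWWWWW###########################W.WWWWWWW
WWWWWWWWWWWWWWWWWWWWWWWWWWWWWWWWWWWWWW##########################WWWWWW
WWWWWWWWWWWWWWWWWWWWWWWWWWWWWWWWWWWWWWW#########################WWWWWW
WWWWWWWWWWWWWWWWWWWWWWWWWWWWWWWWWWWWWWW########################WWWWWWW
WWWWWWWWWWWWWWWWWWWWWWWWWWWWWWWWWWWWWWW########################WWWWWWW
WWWWWWWWWWWWWWWWWWWWWWWWWWWWWWWWWWWWW.##################WW###WWWWWWWWW
WWWWWWWWWWWWWWWWWWWWWWWWWWWWWWWWWWWWW##################WWW.WWWWWWWWWWW
WWWWWWWWWWWWWWWWWWWWWWWWWWWWWWWWWWWW#######################WWWWWWWWWWW
WWWWWWWWWWWWWWWWWWWWWWWWWWWWWWWWWWW######
[... 1853 characters left out ...]
..........
.............####.............WW#######WWW...######...................
..............###...............W######WWW...#####....................
.................................W#####WWWWWW#####....................
..................................#####WWWWWWW####....................
...................................#####WWWWWWW###....................
...................................#####WWWWWWWW#.....................
.....................................###WWWWWW........................
........................................WWW...........................
......................................................................
row [15.84 14.02 -1.34] [-0.1 -0.1 61.3]  rows>= 9
```

```bash
python3 - <<'E'
from h import *
s=read_state();p=s["position"];t=s["tool_rot"]; f=grab_frame("wrist")
for dr in (-10,0,10,20,30):
    c,sn=np.cos(np.radians(dr)),np.sin(np.radians(dr)); L=.090
    far=np.array([L*c,0,.017+L*sn]); up=np.array([.011*sn,0,-.011*c])
    P=[p+t@(far+up+[0,y,0]) for y in(-.011,.011)]+[p+t@(far-up)]
    print(dr,proj(f,P).round(1).tolist())
u=np.array([322,110]); im=f["color"][10:230:5,260:390:2]; b=np.ascontiguousarray(im[:,:,0]); tt,_=cv2.threshold(b,0,255,cv2.THRESH_OTSU)
for i,r in enumerate(b): print(10+5*i,"".join('W' if v>tt else '.' for v in r))
E
```

```text
-10 [[293.8, 73.0], [354.5, 73.0], [324.2, 66.4]]
0 [[296.8, 66.7], [351.5, 66.8], [324.2, 70.2]]
10 [[299.5, 68.0], [348.9, 68.1], [324.3, 78.9]]
20 [[301.8, 75.0], [346.7, 75.1], [324.3, 91.2]]
30 [[303.6, 86.0], [344.9, 86.0], [324.3, 105.9]]
10 .................................................................
15 .................................................................
20 .................................................................
25 .................................................................
30 .................................................................
35 .................................................................
40 .................................................................
45 .................................................................
50 .................................................................
55 .................................................................
60 .................................................................
65 .................................................................
70 .................WWWWWW
[... 1507 characters left out ...]

180 ....................WWWWWWWWWWWWWWWWWWWWWWWW.....................
185 ....................WWWWWWWWWWWWWWWWWWWWWWWW.....................
190 ....................WWWWWWWWWWWWWWWWWWWWWWWW.....................
195 ....................WWWWWWWWWWWWWWWWWWWWWWWW.....................
200 ....................WWWWWWWWWWWWWWWWWWWWWWWW.....................
205 ....................WWWWWWWWWWWWWWWWWWWWWWWW.....................
210 ....................WWWWWWWWWWWWWWWWWWWWWWWW.....................
215 ....................WWWWWWWWWWWWWWWWWWWWWWWW.....................
220 .....................WWWWWWWWWWWWWWWWWWWWWWW.....................
225 .....................WWWWWWWWWWWWWWWWWWWWWWW.....................
```

```bash
python3 - <<'E'
from h import *
s=read_state();p=s["position"];t=s["tool_rot"]; f=grab_frame("wrist")
for dr in (-3,0,3,6,9):
  for L in (.088,.03):
    c,sn=np.cos(np.radians(dr)),np.sin(np.radians(dr))
    far=np.array([L*c,0,.017+L*sn]); up=np.array([.011*sn,0,-.011*c])
    q=proj(f,[p+t@(far+up+[0,y,0]) for y in(-.011,.011)]); print(dr,L,q.round(1).tolist(),(q[1]-q[0])[0].round(1))
b=f["color"][:,:,0].astype(int)
for y in (75,80,130,180,190,200,205):
    g=np.diff(cv2.GaussianBlur(f["color"][:,:,0],(3,3),0).astype(int)[y,270:370]); print(y,270+g.argmax(),270+g.argmin(),g.argmin()-g.argmax())
row([.4556,.0,.16],down(6.7))
E
```

```text
-3 0.088 [[296.1, 73.0], [352.3, 73.0]] 56.2
-3 0.03 [[299.2, 210.9], [348.9, 211.0]] 49.7
0 0.088 [[296.9, 71.8], [351.5, 71.9]] 54.5
0 0.03 [[299.4, 208.5], [348.7, 208.6]] 49.3
3 0.088 [[297.8, 71.4], [350.7, 71.4]] 52.9
3 0.03 [[299.6, 206.3], [348.5, 206.3]] 48.9
6 0.088 [[298.5, 71.5], [349.9, 71.6]] 51.4
6 0.03 [[299.9, 204.3], [348.3, 204.3]] 48.5
9 0.088 [[299.3, 72.2], [349.2, 72.3]] 49.9
9 0.03 [[300.1, 202.4], [348.1, 202.5]] 48.0
75 293 345 52
80 293 345 52
130 295 346 51
180 297 346 49
190 297 346 49
200 298 346 48
205 298 346 48
row [15.81 14.02 -1.38] [-0.1 -0.2 61.3]  rows>= 9
```

```bash
python3 - <<'E'
from h import *
Rt=down(6.2-1.0)@R.from_euler('y',3,degrees=True).as_matrix()
row([.458,-.022,.16],Rt);row([.458,-.022,.088],Rt)
E
```

```text
row [14.77 12.07 -1.38] [-1.7  2.5 62.7]  rows>= 9
row [14.74 12.07  5.82] [-1.7  2.5 62.7]  rows>= 9
```

Call:
apply_moves(plan="1.5 1 -1 0 0.3 7 0; 3 2.5 -1.4 0 0.5 14 0; 4.5 4 -1.4 -0.5 0.8 21 0; 6 5 -1.4 -0.7 1 28 0; 7.5 6 -1.4 -1 1.3 35 0; 9 7.5 -1.4 -1 1.6 42 0; 10.5 9 -1.4 -1.3 2 49 0; 12 10.5 -1.4 -1.5 2.3 56 0; 14 11.5 -1.4 -1.7 2.5 62.7 0; 14.8 12.1 -1.4 -1.7 2.5 62.7 0; 14.8 12.1 2 -1.7 2.5 62.7 0; 14.8 12.1 2 -1.7 2.5 62.7 0")

```text
time_s: 32.27
position: [0.4557, -0.0216, 0.123]
tool_rot: [[-0.096, 0.995, -0.009], [0.994, 0.096, 0.051], [0.051, -0.004, -0.999]]
contact_force: [-1.7, -0.8, -1.1]
gripper_width: 0.0211
gripper_force: 49.5
```

```bash
python3 - <<'E'
from h import *
s=st(); f=grab_frame("wrist")
Rt=down(6.2-1.0)@R.from_euler('y',3,degrees=True).as_matrix()
row([.458,-.022,.088],Rt)
# tube L / rack front edge seen from wrist: top-front edge line at z=.098
b=f["color"]; 
im=cv2.cvtColor(b,cv2.COLOR_BGR2HSV)[0:230:5,180:560:4]
for i,r in enumerate(im): print(f"{5*i:3d}","".join('.' if q[1]<70 else '#' if q[2]<70 else 'W' if (q[0]>=13 and q[1]<165) else '-' for q in r))
P=[[.4465,.0825,.098],[.3838,.0757,.098],[.6426,.1034,.098],[.4475-.018,.2,.09]]
print(proj(f,P))
E
```

```text
t 32.2667 p [ 0.4557 -0.0216  0.123 ] q [ 0.0111  0.056  -0.0226  2.0531 -0.0574  1.0418  0.1139] F [-1.7366 -0.819  -1.096 ] w 0.021132863563856973 49.497917890548706
[[-0.0958  0.9954 -0.0092]
 [ 0.9941  0.0961  0.0507]
 [ 0.0513 -0.0043 -0.9987]]
row [-0.2   0.18  3.68] [-0.2  0.1  0.2]  rows>= 1
  0 WWWWWWWWWWWWWWWWWWWWWWWWWWWWWWWWWWWWWWWWWWWWWWWWWWWWWWWWWWWWWWWWWWWWWWWWWWWWWWWWWWWWWWWWWWWWWWW
  5 WWWWWWWWWWWWWWWWWWWWWWWWWWWWWWWWWWWWWWWWWWWWWWWWWWWWWWWWWWWWWWWWWWWWWWWWWWWWWWWWWWWWWWWWWWWWWWW
 10 WWWWWWWWWWWWWWWWWWWWWWWWWWWWWWWWWWWWWWWWWWWWWWWWWWW...WWWWWWWWWWWWWWWWWWWWWWWWWWWW.WWWWWWWWWWWW
 15 WWWWWWWWWWWWWWWWW...WWWWWWWWWWWWWWWWWWWWWWWWWWWWWWW...WWWWWWWWWWWWWWWWWWWWWWWWWWW...WWWWWWWWWWW
 20 WWWWWWWWWWWWWWWWW...WWWWWWWWWWWWWWWWWWWWWWWWWWWWWWWW.WWWWWWWWWWWWWWWWWWWWWWWWWWWW...WWWWWWWWWWW
 25 WWWWWWWWWWWWWWWWWWWWWWWWWWWWWWWWWWWWWWWWWWWWWWWWWWWWWWWWWWWWWWWWWWWWWWWWWWWWWWWWWWWWWWWWWWWWWWW
 30 WWWWWWWWWWWWWWWWWWWWWWWWWWWWWWWWWWWWWWWWWWWWWWWWWWWWWWWWWWWWWWWWWWWWWWWWWWWWWWWWWWWWWWWWWWWWWWW
 35 WWWWWWWWWWWWWWWWWWWWWWWWWWWWWWWWWWWWWWWWWWWWWWWWWWWWWWWWWWWWWWWWWWWWWWWWWWWWWWWWWWWWWWWWWWWWWWW
[... 3193 characters left out ...]
WWWWWWW
200 WWWWWWWWWWWWWWWWWWWWWWWWWWWWWWWWWWWWWWWWWWWWW-W-WWWWWWWWWWWWWWWWWWWWWWWWWWWWWWWWWWWWWWWWWWWWWWW
205 WWWWWWWWWWWWWWWWWWWWWWWWWWWWWWWWWWWWWWWWWWWWWWWWWWWWWWWWWWWWWWWWWWWWWWWWWWWWWWWWWWWWWWWWWWWWWWW
210 WWWWWWWWWWWWWWWWWWWWWWWWWWWWWWWWWWWWWWWWWWW--WWWWWWWWWWWWWWWWWWWWWWWWWWWWWWWWWWWWWWWWWWWWWWWWWW
215 WWWWWWWWWWWWWWWWWWWWWWWWWWWWWWWWWWWWWWWWWWWWW-WWWWWWWWWWWWWWWWWWWWWWWWWWWWWWWWWWWWWWWWWWWWWWWWW
220 WWWWWWWWWWWWWWWWWWWWWWWWWWWWWWWWWWWWWWWWWWWWWWWWWWWWWWWWWWWWWWWWWWWWWWWWWWWWWWWWWWWWWWWWWWWWWWW
225 WWWWWWWWWWWWWWWWWWWWWWWWWWWWWWWWWWWWWWWWWWWW-W-WWWWWWWWWWWWWWWWWWWWWWWWWWWWWWWWWWWWWWWWWWWWWWWW
[[ 328.2176   40.6545]
 [ 193.1133   44.096 ]
 [ 705.4135   56.6444]
 [ 316.4624 -211.783 ]]
```

Call:
apply_moves(plan="-0.2 0.2 1.5 0 0 0 0; -0.2 0.3 3 0 0 0 0; -0.2 0.3 3.6 0 0 0 0; -0.2 0.3 3.6 0 0 0 0; -0.2 0.3 3.6 0 0 0 0")

```text
time_s: 32.73
position: [0.4618, -0.022, 0.0917]
tool_rot: [[-0.092, 0.996, -0.003], [0.994, 0.092, 0.051], [0.051, 0.001, -0.999]]
contact_force: [-0.4, 0.1, 0.3]
gripper_width: 0.0216
gripper_force: 49.5
```

```bash
python3 - <<'E'
from h import *
s=st(); f=grab_frame("wrist")
b=cv2.GaussianBlur(f["color"],(3,3),0)
im=b[20:200:5,270:380:2]
for i,r in enumerate(im): print(20+5*i,"".join(chr(97+int(q[0])//12) for q in r))
print(proj(f,[[.4465,.0825,.086],[.502,.0885,.086]]))
Rt=s["tool_rot"]; xr=np.array([-.108,.994,0]); print("tool dir for 1cm in:",Rt.T@xr)
print("front end tool->world", s["position"]+Rt@[.09,-.001,.017+.0047])
E
```

```text
t 32.7333 p [ 0.4618 -0.022   0.0917] q [ 0.0115  0.104  -0.0222  2.0747 -0.0593  0.9666  0.1152] F [-0.4418  0.1107  0.3307] w 0.02156411965632625 49.49759781360626
[[-0.0918  0.9958 -0.0035]
 [ 0.9945  0.0918  0.051 ]
 [ 0.0511  0.0012 -0.9987]]
20 fffffffffffffffffffffffffffffffffffffffffffffffffffffff
25 gggggghijjjjjjjjjjjjjjjjjjkkkkkkkkkkjhggggffffffggggggg
30 fggggghjkkkkkkkkkkkkkkkkkkkkkkkkkkkkjhgggfffffgggggggff
35 ffgggghjkkkkkkkkkkkkkkkkkkkkkkkkkkkkjhggffffffgfgggffff
40 gfffggghhhhhhhhggggggggggggggggggggggfgffffffffffffffff
45 fffffffffffffffffffffffffffffffffffffffffffffffffffffff
50 fffffffffffffffffffffffffffffffffffffffffffffffffffffff
55 gggfgfgggffggggffffffffffffffffffffffffffffffffffffffff
60 eeeeeeeeeeeefeeeeeeeeeeeeeeeeeeffeeeefeeeeeeeeeeeeeeeee
65 eeeeeeefefffffgggggggggghhhhhhhiiiiiiifeeeeeeeeeeeeeeee
70 eeeeeeeeeefhllmmmmmmmmmmmllllllllllllkgeeeeeeeeeeeeeeee
75 eeeeeeeeeeehkllmmmmmmmmmlllllllllllllkgeeeeeeeeeeeeeeee
80 eeeeeeffeeehkllmmmmmmmmmlllllllllllllkgeeeeeeeeeeeeeeee
85 eeeeeeefeeegkllmmmmmmmmmllllllllllllllheeeeeeeeeeeeeeee
90 eeeeeeeeeeegkllmmmmmmmm
[... 726 characters left out ...]
lllllllljfffeeeeefhihhhhh
155 hhhiihhhhhhhhjlllmmmmmlllllllllllllllljfeeeeeeefhhhhihh
160 ihhiihhhhhhhhikllmmmmmmllllllllllllllljfffeeeeefhhhhiih
165 hhiiihhhhhhhhikllmmmmmlllllllllllllllljfeeeeeefhhhhhiih
170 hhhihhhhhhhhhhklllmmmmlllllllllllllllljfeeeeeefhhhhhihh
175 hhiihhhhhhhhhhklllllllmllllllllllllllljffeeeeefefhhhhhh
180 hihihhhhhhhhhhklllllmmlllllllllllllllljfeeeeeeffghhhihh
185 iiihhhhhhhhhhhjllllllllllllllllllllllljfeeeeeeefhhiiihh
190 hiihhhhhhhhhhhjlllmmlllllllllllllllllljffeeeefffghihhhh
195 hhihhhhhhhhhhhjllllmlllllllllllllllllljfeeeeefffhhiihii
[[312.4257  28.6531]
 [448.415   28.361 ]]
tool dir for 1cm in: [ 0.9984 -0.0163  0.0511]
front end tool->world [0.4524 0.0685 0.0747]
```

```bash
python3 - <<'E'
from h import *
s=read_state(); f=grab_frame("wrist"); xr=np.array([-.108,.994]);yr=np.array([-.994,-.108]); m=np.array([.4465,.0825])
for uv,z in (((319.5,70),.084),((322,190),.084),((312.5,38),.086)):
    q=onz(f,[uv],z)[0]; print(q,(q[:2]-m)@xr,(q[:2]-m)@yr)
t=s["tool_rot"]; print((s["position"][:2]-m)@xr,(s["position"][:2]-m)@yr)
print("1cm +yr in tool",t.T@[*yr,0])
E
```

```text
[0.4511 0.0669 0.084 ] -0.016046537990384187 -0.002886288273791102
[0.4569 0.0155 0.084 ] -0.0677399126792922 -0.0030729638310015585
[0.4471 0.079  0.086 ] -0.003548401422265467 -0.0002669100447934855
-0.10552442895586939 -0.004182725752456274
1cm +yr in tool [-0.0164 -0.9997 -0.003 ]
```

Call:
apply_moves(plan="0 -0.3 0.3 0 0 0 0; 0 -0.3 0.3 0 0 0 0; 1 -0.3 0.35 0 0 0 0; 2 -0.3 0.4 0 0 0 0; 3 -0.35 0.45 0 0 0 0; 4 -0.35 0.5 0 0 0 0; 4 -0.35 0.5 0 0 0 0")

```text
time_s: 33.42
position: [0.4541, 0.0065, 0.0874]
tool_rot: [[-0.085, 0.996, -0.003], [0.996, 0.085, 0.036], [0.036, 0.0, -0.999]]
contact_force: [3.7, -51.6, -4.5]
gripper_width: 0.0213
gripper_force: 50.0
```

```bash
python3 - <<'E'
from h import *
s=st(); xr=np.array([-.108,.994]);yr=np.array([-.994,-.108]); m=np.array([.4465,.0825]);print((s["position"][:2]-m)@xr,(s["position"][:2]-m)@yr)
E
```

```text
t 33.4167 p [0.4541 0.0065 0.0874] q [-0.0353  0.0922 -0.051   2.0979 -0.0388  0.9518  0.0212] F [  3.6717 -51.5897  -4.4816] w 0.021325423180520862 49.99432682991028
[[-0.0846  0.9964 -0.0029]
 [ 0.9958  0.0847  0.0362]
 [ 0.0363  0.0001 -0.9993]]
-0.07632463601907952 0.0006064844750553554
```

Call:
apply_moves(plan="-1.5 0 0 0 0 0 0; -3.5 0 0 0 0 0 0; -3.5 0 0 0 0 0 0; -3.5 0 0 0 0 0 0; -3.5 0 0 0 0 0 0")

```text
time_s: 33.83
position: [0.4576, -0.0156, 0.0866]
tool_rot: [[-0.092, 0.996, -0.003], [0.994, 0.092, 0.052], [0.052, 0.002, -0.999]]
contact_force: [0.2, -0.2, -0.3]
gripper_width: 0.0214
gripper_force: 50.0
```

```bash
python3 - <<'E'
from h import *
s=st(); xr=np.array([-.108,.994]);yr=np.array([-.994,-.108]); m=np.array([.4465,.0825]);print((s["position"][:2]-m)@xr,(s["position"][:2]-m)@yr)
f=grab_frame("wrist"); b=cv2.GaussianBlur(f["color"],(3,3),0)
im=b[20:230:5,270:380:2]
for i,r in enumerate(im): print(20+5*i,"".join(chr(97+int(q[0])//12) for q in r))
E
```

```text
t 33.8333 p [ 0.4576 -0.0156  0.0866] q [ 0.0042  0.102  -0.0289  2.0896 -0.0597  0.9526  0.1025] F [ 0.1979 -0.1984 -0.3177] w 0.021418145110365043 49.969512820243835
[[-0.0922  0.9957 -0.0031]
 [ 0.9944  0.0923  0.0515]
 [ 0.0516  0.0017 -0.9987]]
-0.09866518942497775 -0.00044003747514272275
20 nnnnnnnnnnnnnnnnnnnnnnnnnnnnnnnnnnnnnnnnnnnnnnnnnnnnnnn
25 nnnnnnnnnnnnnnnnnnnnnnnnnnnnnnnnnnnnnnnnnnnnnnnnnnnnnmn
30 mmmmmmmmmmmmmmmmmmmmmmmmmmmmmmmmmllllllllllllllllllllll
35 ggggggffgfffffgfggfggffffffgffgggffffffffffffffffffffff
40 gggggghhhhijjjjjjjjjjkkkkjjkkkkkkkkkkkkkjhhhhhggfffgggg
45 ggggggghhhjkkkkkkkkkkkkkkkkkkkkkkkkkkkkkjhhhggffffggggg
50 gggggggghhjkkkkkkkkkkkkkkkkkkkkkkkkkkjkkjhhggfffggggggg
55 gggfffffggggggfffgggggfgffffggfgfffggffffffffffffffffff
60 gggggffgggggggggggffggffffggfggfffgfgfggfgfffgfffffggff
65 ggggggggggggggggggggggggggggggggfggffgfffffffffffffffff
70 eeeeeeffefffffeffeeeeeefeeeffeeeeefffeeffffffeffeeeeeee
75 eeeeeffeeeffeeeefeeeeeeeeeffeeeeffffefeffffeeeeeeeeeeee
80 eeeeefeeefffeeefefeeeeeeeeefeeeeeefffefffeffeeeeffeeeee
85 eeeeeefeefffeeefeeeeeeeeeeeeeeeefff
[... 998 characters left out ...]
kllmmmmmmmmllllllllllllljfeffefeffhiiiii
175 iiiiiiiiiiihhhikllmmmmmmmlllllllllllllljfffffeeffhiiiii
180 iiiiiiiiiiihhhhkllmmmmmmmlllllllllllllljffeeeeeefhiiiii
185 iiiiiiihiiihhhiklllmmmmmmlllllllllllllljfeffeeeffiiihii
190 iiiiiiiiiiihhhhkllmmmmmmllllllllllllllljfffeeeffgiiiiii
195 iiiiiiihiihhhhhjlllmmmmmllllllllllllllljfefeeeeehiiihii
200 iiiiiiiiiiihhhhjlllmmmmmllllllllllllllljfeeeeeefhiiiiii
205 iiiiiiiiiihhhhhjlllmmmmmlllllllllllllllifeeeeeefiiihiii
210 iiiiiihiiihhhhhjlllmmlmllllllllllllllllifeeeeeefiihiiii
215 iiiiiiiiiihhhhhjlllllllllllllllllllllllifeeeeeefiiiiiii
220 iiiiiihiihhhhhhikllllllllllllllllllllllheeeeeeehiihiiii
225 ihiiiihihhhhhhhikllllllllllllllllllllllhfeeeeeehiihiiii
```

```bash
cat > off.py <<'E'
from h import *
from scipy.optimize import least_squares
def offcut(y0,y1,x0=270,x1=380,W=.022):
    s=read_state(); f=grab_frame("wrist"); b=cv2.GaussianBlur(f["color"],(5,5),0)[:,:,0].astype(float)
    E=[]
    for y in range(y0,y1,3):
        g=np.diff(b[y,x0:x1]); c=(x1-x0)//2
        def sub(i,g): 
            w=abs(g[i-2:i+3]); return x0+.5+(w*np.arange(i-2,i+3)).sum()/w.sum()
        i=int(g[:c].argmax()); j=c+int(g[c:].argmin()); E.append((y,sub(i,g),sub(j,g)))
    E=np.array(E)
    Rt,p=s["tool_rot"],s["position"]
    # top face plane in tool frame: z=a+b*x ; lateral y=c+d*x +-W/2
    def res(q):
        a,bb,c,d=q; out=[]
        for k,sg in ((1,-1),(2,1)):
            o,D=ray(f,np.c_[E[:,k],E[:,0]]); o2=Rt.T@(o-p); D2=D@Rt
            t=(a+bb*o2[0]-o2[2])/(D2[:,2]-bb*D2[:,0]); P=o2+D2*t[:,None]
            out.append((P[:,1]-(c+d*P[:,0]+sg*W/2))*1000)
        return np.concatenate(out)
    r=least_squares(res,[.006,0,0,0],loss="soft_l1"); return r.x,np.sqrt((r.fun**2).mean()),s,f,E
E
python3 - <<'E'
from off import *
x,e,s,f,E=offcut(100,225); print(x,"pitch deg",np.degrees(np.arctan(x[1])),e)
# front end distance: row 93
o,D=ray(f,[(323,93)]); t=s["tool_rot"]; o2=t.T@(o-s["position"]);D2=(D@t)[0]; k=(x[0]+x[1]*o2[0]-o2[2])/(D2[2]-x[1]*D2[0]); P=o2+D2*k; print("front top tool",P,"world",s["position"]+t@P)
E
```

```text
[ 0.014  -0.1224 -0.0005 -0.0121] pitch deg -6.97862142102476 2.019669128742698
front top tool [ 0.0795 -0.0013  0.0043] world [0.4489 0.0637 0.0864]
```

```bash
python3 - <<'E'
from off import *
for yy in ((100,225),(100,165),(165,225)):
    x,e,s,f,E=offcut(*yy,x0=286,x1=360); print(x,"pitch deg",np.degrees(np.arctan(x[1])),e)
print(E[::4]); x,e,s,f,E=offcut(100,225,x0=286,x1=360); print(E[::5]); t=s["tool_rot"]
for X in (.08,.0): print("top at",X,s["position"]+t@[X,x[2]+x[3]*X,x[0]+x[1]*X])
E
```

```text
[ 0.0107 -0.0232 -0.0006 -0.0082] pitch deg -1.3282704534400613 0.0975393552241195
[ 0.0129 -0.0571 -0.0004 -0.0124] pitch deg -3.2692551964277974 0.10524912788661997
[ 0.0091  0.0167 -0.0007 -0.0043] pitch deg 0.9563046434535006 0.06605880992672472
[[165.     298.881  348.6169]
 [177.     299.0366 348.5789]
 [189.     299.5455 348.4868]
 [201.     299.9444 348.3919]
 [213.     299.9762 347.8067]]
[[100.     296.637  349.5267]
 [115.     297.1429 348.7955]
 [130.     297.9359 349.3382]
 [145.     298.314  349.2639]
 [160.     298.7857 348.66  ]
 [175.     299.2609 348.5267]
 [190.     299.5682 348.4467]
 [205.     300.2333 348.3421]
 [220.     300.4318 347.7338]]
top at 0.08 [0.4489 0.0639 0.082 ]
top at 0.0 [ 0.457  -0.0155  0.0756]
```

Call:
apply_moves(plan="0 0 -0.4 0 -4.5 0 0; 0 0 -0.4 0 -4.5 0 0; 0 0 -0.4 0 -4.5 0 0; 0.5 0 -0.4 0 -4.5 0.5 0; 1 0 -0.35 0 -4.5 0.5 0; 1 0 -0.35 0 -4.5 0.5 0")

```text
time_s: 34.63
position: [0.4566, -0.0061, 0.0903]
tool_rot: [[-0.083, 0.997, 0.003], [0.996, 0.083, -0.026], [-0.026, 0.001, -1.0]]
contact_force: [-0.4, 0.5, -0.1]
gripper_width: 0.0214
gripper_force: 50.0
```

```bash
python3 - <<'E'
from off import *
x,e,s,f,E=offcut(100,225,x0=286,x1=360); print(x,"pitch deg",np.degrees(np.arctan(x[1])),e); t=s["tool_rot"]
xr=np.array([-.108,.994]);yr=np.array([-.994,-.108]); m=np.array([.4465,.0825])
for X in (.08,.0): q=s["position"]+t@[X,x[2]+x[3]*X,x[0]+x[1]*X];print("top at",X,q,(q[:2]-m)@xr,(q[:2]-m)@yr)
print(s["position"],s["contact_force"],t.T@[-.108,.994,0])
E
```

```text
[ 0.0118 -0.053  -0.0006 -0.0076] pitch deg -3.0348231358597904 0.08373456806319761
top at 0.08 [0.4487 0.0733 0.0806] -0.009394279931622226 -0.0012169299834686982
top at 0.0 [ 0.456  -0.0065  0.0785] -0.08945553099470972 0.00018498834413941946
[ 0.4566 -0.0061  0.0903] [-0.376   0.5382 -0.1309] [ 0.9992 -0.0251 -0.026 ]
```

Call:
apply_moves(plan="0 0 0 0 0 -1 0; 0.5 0 0 0 0 -1 0; 1 0 0 0 0 -1 0; 1.5 -0.05 -0.05 0 0 -1 0; 2 -0.05 -0.05 0 0 -1 0; 2 -0.05 -0.05 0 0 -1 0")

```text
time_s: 35.18
position: [0.4545, 0.0142, 0.0904]
tool_rot: [[-0.102, 0.995, 0.004], [0.994, 0.102, -0.027], [-0.027, 0.001, -1.0]]
contact_force: [-0.2, 0.5, -1.0]
gripper_width: 0.0216
gripper_force: 50.0
```

Call:
apply_moves(plan="1 0 0 0 0 0 0; 2 0 -0.05 0 0 0 0; 3 0 -0.1 0 0 0 0; 4 0 -0.1 0 0 0 0; 5 0 -0.15 0 0 0 0; 5 0 -0.15 0 0 0 0; 5 0 -0.15 0 0 0 0")

```text
time_s: 35.77
position: [0.4495, 0.0633, 0.0906]
tool_rot: [[-0.102, 0.995, 0.004], [0.994, 0.102, -0.027], [-0.027, 0.001, -1.0]]
contact_force: [-0.2, -1.2, 0.3]
gripper_width: 0.0213
gripper_force: 50.0
```

Call:
apply_moves(plan="0 0 0 0 0 0 0.3; 0 0 0 0 0 0 0.5; 0 0 0 0 0 0 0.5; 0 0 0 0 0 0 0.5; 0 0 -2 0 0 0 0.5; 0 0 -5 0 0 0 0.5; -3 0 -7 0 0 0 0.5; -6 0 -7 0 0 0 0.3; -9 0 -7 0 0 0 0; -11 0 -7 0 0 0 0; -11 0 -7 0 0 0 0", squeeze=10)

```text
time_s: 36.68
position: [0.4603, -0.0496, 0.1639]
tool_rot: [[-0.094, 0.996, 0.004], [0.995, 0.094, -0.028], [-0.029, 0.002, -1.0]]
contact_force: [-0.2, -0.4, 0.1]
gripper_width: 0.0247
gripper_force: 0.0
```

```bash
python3 - <<'E'
from h import *
s=st(); f=grab_frame("wrist"); b=cv2.GaussianBlur(f["color"],(3,3),0)
m=np.array([.4465,.0825,0]);xr=np.array([-.108,.994,0])
print("mouth px",proj(f,[m+[0,0,.086], m-.04*xr+[0,0,.0775]]))
im=b[60:220:5,270:400:2]
for i,r in enumerate(im): print(60+5*i,"".join(chr(97+int(q[0])//12) for q in r))
for sg in(1,-1):
    Rt=down(6.2)@R.from_euler('y',35,degrees=True).as_matrix()@R.from_euler('z',90*sg,degrees=True).as_matrix(); print(Rt); 
    for d,z in ((-.10,.10),(-.075,.074)): row(m+d*xr+[0,0,z],Rt)
E
```

```text
t 36.6833 p [ 0.4603 -0.0496  0.1639] q [-0.0126  0.0099  0.0021  2.0082  0.0316  1.1198  0.0699] F [-0.2495 -0.3719  0.0635] w 0.02472135512487074 0.0
[[-0.094   0.9956  0.0043]
 [ 0.9952  0.0941 -0.0284]
 [-0.0287  0.0016 -0.9996]]
mouth px [[323.2828  -7.8594]
 [324.2187  66.6142]]
60 hhhfeeefhhhhihhhhhhillllllllllllllmmlgeeeeefhhhhhhhhhhhhhiiihhhhh
65 hhhhgeefhhhhihhhhhhjlllllllllllllllllgeeeeefhhhhhhhhhhhhhiiiihhhh
70 hhhhgfefhhhhhhhhhhhhggggggggfeeeeeffeeeeeeefhhhhihhhhhhiiiiihhhhh
75 hhhhhhhhhhiihhhhhhhhhhhhhhhhhfeeeeefeeeeeeeefhhhihhhihhhiiiihhhhh
80 hhhhhhhhhhhihhhhhhhhhhhhhhhihfeeeeeeeeeeeeeefhhhhhhhhhhhiiihhhhhh
85 hhhhhhhhhhhihhhhhhhhhhhhhhhhgeeeeeffeeeeeeeeghhihhhhhhhiiiiiihhhh
90 hhhhhhhhhhhihhhhhhhhhhhhhhhhgeeeeeeeeeeeeeeeghhhhhhhhhhhiiihhhhhh
95 hhhhhhhhhhihhhhhhhhhhhhhhiiihhfeeeeeeeeeeeeeghhhhhhhhhiiiiihhhhhh
100 hhhhhhhhhhihhhhhhhhhhhhhhhihhhhhhhggggffghhghhhhhhihhhiiiihhhhhhh
105 hhhhhhhhhiihhhhhhhhhhhhhhhhhhhhhhhihhhhhhhhhhhhhhhhhhiiiiihhihhhh
110 hhhhhhhhhhhhhhhhhhhhhhhhiihhhhhhhihhhhhhhhhhhhhhhhhhhhiiiihiihhhi
115 hhhhhhhhhihhhhhhhhhhhhhhiihhhhhhiihhhhhhhhhhhhhh
[... 1095 characters left out ...]
hhhhhhhhhhhhhhhhhhhhhhhiiiiiiiiihhiiiiiiii
200 ghhhhhhhhhhhhhhhhhhhhhhhhhhhhhhhhhhhhghhhhhhhiiiiiiiiiihhhiiiiiii
205 hhhhhhffghhhhhhhhhhhhhhhhhhhhhffgggggghhhhghhhiiihiiiihhhiiiiiiih
210 ghhhgeeeeefghhhhhhhhhhhhhhhfeeeeeeeeeeeeeeeeghiiiiiiiihhiiiiigeee
215 gghgeeeeeeeeeeeeeeeeeeeeeeeeeeeeeeeeeeeeeeeeeeeeeeeeeeeeeefeeeeee
[[ 0.9942  0.0885 -0.0619]
 [ 0.108  -0.8144  0.5702]
 [ 0.     -0.5736 -0.8192]]
row [ 3.22 -0.01  6.28] [28.8 28.4 86. ]  rows>= 14
row [ 5.79 -0.05  8.81] [28.8 28.4 86. ]  rows>= 14
[[-0.9942 -0.0885 -0.0619]
 [-0.108   0.8144  0.5702]
 [ 0.      0.5736 -0.8192]]
row [ 3.22 -0.01  6.28] [-28.5  28.9 -87.3]  rows>= 14
row [ 5.79 -0.05  8.81] [-28.5  28.9 -87.3]  rows>= 14
```

Call:
apply_moves(plan="0 0 0 2 2 6 0; 0 0 0 4 4 12 0; 0 0 0 6 6 18 0; 0 0 0 8 8 24 0; 0 0 0 10 10 30 0; 0 0 0 12 12 36 0; 0 0 0 14 14 42 0; 0 0 0 16 16 48 0; 0 0 0 18 18 54 0; 0 0 0 20 20 60 0; 0 0 0 22 22 66 0; 0 0 0 24 24 72 0")

```text
time_s: 37.73
position: [0.4606, -0.0439, 0.1635]
tool_rot: [[0.935, 0.333, -0.122], [0.348, -0.8, 0.489], [0.066, -0.5, -0.864]]
contact_force: [0.1, -0.4, -0.9]
gripper_width: 0.0007
gripper_force: 0.0
```

```bash
python3 - <<'E'
from h import *
s=st()
m=np.array([.4465,.0825,0]);xr=np.array([-.108,.994,0])
Rt=down(6.2)@R.from_euler('y',35,degrees=True).as_matrix()@R.from_euler('z',90,degrees=True).as_matrix()
for d,z in ((-.10,.10),(-.075,.074)): row(m+d*xr+[0,0,z],Rt)
E
```

```text
t 37.7333 p [ 0.4606 -0.0439  0.1635] q [ 0.1568  0.231   0.1906  1.8733 -0.4836  1.3836 -0.6725] F [ 0.0701 -0.4008 -0.9434] w 0.0007052599188429096 0.0
[[ 0.9351  0.333  -0.1216]
 [ 0.3484 -0.7997  0.489 ]
 [ 0.0656 -0.4997 -0.8637]]
row [0.22 0.91 6.84] [ 4.5  4.5 14. ]  rows>= 3
row [ 0.66  0.13 10.33] [ 4.5  4.5 14. ]  rows>= 3
```

Call:
apply_moves(plan="0 0.5 2 2 2 6 0; 0.2 0.9 4 3.5 3.5 10 0; 0.2 0.9 5.5 4.5 4.5 14 0; 0.2 0.9 6.8 4.5 4.5 14 0; 0.4 0.5 8.5 4.5 4.5 14 0; 0.6 0.2 10.2 4.5 4.5 14 0; 0.6 0.2 10.2 4.5 4.5 14 0; 0.6 0.2 10.2 4.5 4.5 14 0")

```text
time_s: 38.4
position: [0.4537, 0.0064, 0.0746]
tool_rot: [[0.993, 0.094, -0.065], [0.114, -0.814, 0.569], [0.001, -0.573, -0.819]]
contact_force: [0.0, -0.2, 0.1]
gripper_width: 0.0002
gripper_force: 0.0
```

```bash
python3 - <<'E'
from h import *
s=st()
m=np.array([.4465,.0825,0]);xr=np.array([-.108,.994,0]);yr=np.array([-.994,-.108,0])
d=s["position"]-m;print(d@xr,d@yr)
Rt=s["tool_rot"]
for dd in (-.05,-.03,-.017): row(m+dd*xr+[0,0,.074],Rt)
E
```

```text
t 38.4 p [0.4537 0.0064 0.0746] q [ 0.1456  0.3134  0.1761  2.027  -0.6561  1.1852 -0.7631] F [ 0.0324 -0.1619  0.0984] w 0.00024340374209577098 0.0
[[ 0.9935  0.0938 -0.0647]
 [ 0.114  -0.8141  0.5694]
 [ 0.0007 -0.5731 -0.8195]]
-0.07646450679981952 0.001096080970218772
row [ 0.13 -2.14  1.56] [0. 0. 0.]  rows>= 1
row [ 0.14 -3.78  2.71] [0. 0. 0.]  rows>= 2
row [ 0.15 -4.84  3.46] [0. 0. 0.]  rows>= 2
```

Now pushing the offcut in.

Call:
apply_moves(plan="0.1 -0.8 0.6 0 0 0 0; 0.1 -1.5 1.1 0 0 0 0; 0.1 -2.1 1.6 0 0 0 0; 0.1 -2.7 2 0 0 0 0; 0.1 -3.3 2.3 0 0 0 0; 0.1 -3.8 2.7 0 0 0 0; 0.1 -4.1 2.9 0 0 0 0; 0.1 -4.1 2.9 0 0 0 0")

```text
time_s: 39.07
position: [0.4493, 0.0563, 0.0746]
tool_rot: [[0.994, 0.094, -0.063], [0.113, -0.814, 0.569], [0.002, -0.573, -0.82]]
contact_force: [0.2, -0.1, -0.5]
gripper_width: 0.0004
gripper_force: 0.0
```

Call:
apply_moves(plan="0 -0.3 0.2 0 0 0 0; 0 -0.6 0.4 0 0 0 0; 0 -0.8 0.6 0 0 0 0; 0 -0.8 0.6 0 0 0 0")

```text
time_s: 39.4
position: [0.4483, 0.0658, 0.074]
tool_rot: [[0.994, 0.093, -0.063], [0.112, -0.815, 0.569], [0.002, -0.573, -0.82]]
contact_force: [0.3, 0.1, 0.4]
gripper_width: 0.0004
gripper_force: 0.0
```

Call:
apply_moves(plan="0 -0.2 0.1 0 0 0 0; 0 -0.35 0.25 0 0 0 0; 0 -0.35 0.25 0 0 0 0; 0 1 -0.7 0 0 0 0; 0 3 -2 0 0 0 0; 0 5 -4 0 0 0 0; 0 6 -7 0 0 0 0; 0 7 -9 0 0 0 0; 0 7 -9 0 0 0 0")

```text
time_s: 40.15
position: [0.4622, -0.0487, 0.1095]
tool_rot: [[0.994, 0.09, -0.056], [0.106, -0.817, 0.566], [0.005, -0.569, -0.822]]
contact_force: [0.3, -0.3, 0.1]
gripper_width: 0.0004
gripper_force: 0.0
```

```bash
python3 - <<'E'
from h import *
s=st(); m=np.array([.4465,.0825,0]);xr=np.array([-.108,.994,0]);yr=np.array([-.994,-.108,0])
for n in ("side","scene"):
    f=grab_frame(n)
    for name,yy in (("L",0),("M",-.056),("R",-.112)):
        pts=proj(f,[m+yy*yr+[0,0,.07],m+yy*yr-.02*xr+[0,0,.07]]); u=pts[0].round().astype(int)
        print(n,name,pts.round(1).tolist()); g=cv2.cvtColor(f["color"],cv2.COLOR_BGR2HSV)
        for r in range(u[1]-8,u[1]+9): print(" ".join(f"{g[r,c,2]:3d}" for c in range(u[0]-9,u[0]+10)))
        if n=="scene" : pass
E
```

```text
t 40.15 p [ 0.4622 -0.0487  0.1095] q [ 0.1997  0.3088  0.2237  1.9427 -0.6092  1.2946 -0.748 ] F [ 0.3354 -0.3083  0.0963] w 0.0004167090789801565 0.0
[[ 0.9943  0.0902 -0.0562]
 [ 0.1062 -0.8172  0.5664]
 [ 0.0052 -0.5692 -0.8222]]
side L [[287.1, 177.2], [287.9, 180.7]]
 99  92  81  78  83  92  96  95  88  76  69  66  73 100 123 132 127 124 118
 95  95  90  82  78  80  88  94  94  91  79  73  85 113 129 129 123 118 114
 77  90  94  93  87  78  78  86  95  95  90  85  94 119 128 124 119 114 110
 61  75  86  95  95  87  78  78  87  94  98  98 101 114 120 119 115 113 108
 52  59  72  85  94  95  89  80  77  85  94  99 101 104 107 109 111 109 107
 52  51  57  69  83  91  95  88  80  77  84  92  97  96  97  97 101 106 104
 53  52  53  58  67  79  92  94  91  81  76  80  89  94  94  91  94  98 101
 46  46  47  52  55  64  76  89  94  90  82  76  79  86  93  93  92  91  93
 34  33  39  45  51  55  63  75  87  94  93  87  79  79  85  93  94  90  87
 34  29  29  34  41  48  53  60  74  86  94  94  88  80  78  86  93  94  91
 41  32  27  25  26  36  45  53  59  71  84  91  94  89  80  77  8
[... 6428 characters left out ...]
 113 113 116 117
122 123 122 119 108  91  85  84  86  91  88  85  85  96 110 122 118 118 112
120 119 121 121 114  99  87  85  87  85  82  85  86  97 112 121 122 119 116
120 120 119 122 118 109 100  90  87  85  85  84  83  98 114 122 121 125 121
113 115 114 121 117 120 112 111  99  92  87  88  88 100 116 117 120 121 117
123 122 120 118 118 111 117 119 114 113 105  99  96 101 115 120 121 117 121
125 124 123 120 117 117 118 120 121 119 113 112 108 114 117 121 123 125 126
122 116 123 126 125 123 121 120 120 118 121 124 120 120 120 121 121 123 120
121 121 122 123 122 127 122 125 122 120 120 117 121 118 122 118 119 123 122
124 121 120 123 119 123 121 125 124 124 123 121 119 120 119 121 121 120 122
```

```bash
cat > kp.py <<'E'
from h import *
m=np.array([.4465,.0825,0]);xr=np.array([-.108,.994,0]);yr=np.array([-.994,-.108,0])
piv=m-.010*xr-.181*yr
def kpose(phi,off,r=.20):
    a=np.radians(phi); u=np.array([np.cos(a),np.sin(a),0]); n=np.array([np.sin(a),-np.cos(a),0])
    return piv+r*u-n*off, down(phi+180)
def krow(phi,off,z,r=.20):
    p,Rt=kpose(phi,off,r); p=p+[0,0,z]; print(phi,p.round(4)); return row(p,Rt)
E
python3 - <<'E'
from kp import *
f=grab_frame("scene");D=grab_frame("side")
# keeper end check: predicted px for angles
for phi in (-60,-72,-84):
    a=np.radians(phi); q=piv+.245*np.array([np.cos(a),np.sin(a),0])+[0,0,.07]; print(phi,proj(f,[q]),proj(D,[q]))
krow(-72,.04,.16)
s=read_state(); row(s["position"]+[0,-.05,.06],down(60)); row([.60,-.15,.20],down(60))
E
```

```text
-60 [[347.9354 237.5775]] [[374.8701 210.3266]]
-72 [[329.5107 233.3519]] [[362.9644 215.6583]]
-84 [[313.1081 226.9064]] [[349.3526 218.9864]]
-72 [ 0.7273 -0.0857  0.16  ]
row [26.07  3.   -8.48] [ -5.2  50.7 161.1]  rows>= 24
row [-0.55  0.63 -7.76] [ -14.2  -43.4 -137.9]  rows>= 21
row [ 12.7    4.76 -14.61] [ -14.2  -43.4 -137.9]  rows>= 21
```

```bash
cat >> kp.py <<'E'
def k2(phi,off,z,r=.20):
    p,_=kpose(phi,off,r); p=p+[0,0,z]; print(phi,p.round(4)); return row(p,down(-83.8))
E
python3 - <<'E'
from kp import *
s=st(); row([.60,-.08,.19],down(-83.8)); k2(-70,.045,.19)
E
```

```text
t 40.35 p [ 0.4601 -0.0424  0.1073] q [ 0.1953  0.3093  0.2177  1.9492 -0.6113  1.292  -0.7491] F [ 0.8272 -0.2244 -0.4346] w 0.0002448960390281011 0.0
[[ 0.9936  0.0931 -0.0634]
 [ 0.1126 -0.8143  0.5694]
 [ 0.0014 -0.573  -0.8196]]
row [13.49 -0.37 -9.8 ] [-35.    0.    0.3]  rows>= 5
-70 [ 0.7382 -0.0804  0.19  ]
row [ 27.21   0.95 -10.71] [-35.    0.    0.3]  rows>= 8
```

Call:
apply_moves(plan="0 -1 -5 -5 0 0 0; 2 -1 -10 -12 0 0 0; 5 -1 -11 -19 0 0 0; 9 0 -11 -26 0 0 0; 13 0 -11 -33 0 0 0; 17 0.5 -11 -35 0 0 0; 21 1 -10.7 -35 0 0 0; 24 1 -10.7 -35 0 0.3 0; 27.2 1 -10.7 -35 0 0.3 0; 27.2 1 -10.7 -35 0 0.3 0; 27.2 1 -10.7 -35 0 0.3 0; 27.2 1 -10.7 -35 0 0.3 0")

```text
time_s: 41.35
position: [0.7376, -0.0809, 0.1892]
tool_rot: [[0.994, 0.108, -0.001], [0.108, -0.994, -0.001], [-0.001, 0.001, -1.0]]
contact_force: [-0.4, -0.3, 0.3]
gripper_width: 0.001
gripper_force: 0.0
```

```bash
python3 - <<'E'
from kp import *
s=st(); k2(-70,.045,.085); k2(-76,.014,.085);k2(-90,.014,.085);k2(-105,.014,.085)
E
```

```text
t 41.35 p [ 0.7376 -0.0809  0.1892] q [-0.0812  0.555   0.2013  1.2711 -0.1075  1.3272 -1.3459] F [-0.3875 -0.2759  0.3293] w 0.0009690577921488048 0.0
[[ 0.9942  0.108  -0.0013]
 [ 0.108  -0.9942 -0.0011]
 [-0.0015  0.001  -1.    ]]
-70 [ 0.7382 -0.0804  0.085 ]
row [ 0.07 -0.05 10.42] [ 0.1  0.1 -0. ]  rows>= 3
-76 [ 0.6895 -0.0986  0.085 ]
row [-4.97  1.23 10.43] [ 0.1  0.1 -0. ]  rows>= 3
-90 [ 0.6415 -0.1079  0.085 ]
row [-9.84  1.64 10.44] [ 0.1  0.1 -0. ]  rows>= 4
-105 [ 0.5893 -0.1047  0.085 ]
row [-14.99   0.76  10.45] [ 0.1  0.1 -0. ]  rows>= 5
```

Call:
apply_moves(plan="0 0 4 0 0 0 0; 0 0 8 0 0 0 0; 0 0 10.6 0 0 0 0; 0 0 10.6 0 0 0 0; -2.5 0.6 10.6 0 0 0 0; -5 1.2 10.6 0 0 0 0; -6.5 1.4 10.6 0 0 0 0; -8 1.6 10.6 0 0 0 0; -9.8 1.6 10.6 0 0 0 0; -11.5 1.5 10.6 0 0 0 0; -13.2 1.2 10.6 0 0 0 0; -15 0.8 10.6 0 0 0 0")

```text
time_s: 42.35
position: [0.5902, -0.1061, 0.0872]
tool_rot: [[0.994, 0.106, 0.005], [0.106, -0.994, -0.001], [0.005, 0.002, -1.0]]
contact_force: [1.6, 0.5, 0.7]
gripper_width: 0.0008
gripper_force: 0.4
```

```bash
python3 - <<'E'
from kp import *
s=st(); 
for p in (-118,-130,-142,-154,-163,-170,-174): k2(p,.014,.0835)
# keeper look from side: bright metal pixels
print(tin())
E
```

```text
t 42.35 p [ 0.5902 -0.1061  0.0872] q [-0.0608  0.3572  0.1987  1.7766 -0.0807  1.0108 -1.2959] F [1.5592 0.5297 0.6633] w 0.0008190065790909635 0.3509453074548219
[[ 0.9943  0.1065  0.0048]
 [ 0.1065 -0.9943 -0.0013]
 [ 0.0046  0.0018 -1.    ]]
-118 [ 0.546  -0.0911  0.0835]
row [-4.24 -1.97  0.35] [ 0.1 -0.3 -0.1]  rows>= 2
-130 [ 0.5097 -0.0701  0.0835]
row [-7.63 -4.44  0.33] [ 0.1 -0.3 -0.1]  rows>= 3
-142 [ 0.4785 -0.0421  0.0835]
row [-10.43  -7.56   0.31] [ 0.1 -0.3 -0.1]  rows>= 4
-154 [ 0.4539 -0.0081  0.0835]
row [-12.52 -11.19   0.3 ] [ 0.1 -0.3 -0.1]  rows>= 5
-163 [0.4403 0.0202 0.0835]
row [-13.56 -14.16   0.29] [ 0.1 -0.3 -0.1]  rows>= 5
-170 [0.433  0.0436 0.0835]
row [-14.04 -16.56   0.28] [ 0.1 -0.3 -0.1]  rows>= 6
-174 [0.4301 0.0573 0.0835]
row [-14.19 -17.95   0.28] [ 0.1 -0.3 -0.1]  rows>= 6
[('scene', np.int64(178), np.int64(233), 52, 53, 1586.5), ('side', np.int64(291), np.int64(260), 41, 70, 1162.0)]
```

Call:
apply_moves(plan="-2 -1 0.3 0 0 0 0; -4.2 -2 0.3 0 0 0 0; -6 -3.2 0.3 0 0 0 0; -7.6 -4.4 0.3 0 0 0 0; -9 -6 0.3 0 0 0 0; -10.4 -7.6 0.3 0 0 0 0; -11.5 -9.4 0.3 0 0 0 0; -12.5 -11.2 0.3 0 0 0 0; -13.1 -12.7 0.3 0 0 0 0; -13.6 -14.2 0.3 0 0 0 0; -13.6 -14.2 0.3 0 0 0 0")

```text
time_s: 43.37
position: [0.44, 0.0235, 0.0828]
tool_rot: [[0.994, 0.11, 0.003], [0.11, -0.994, 0.0], [0.003, 0.0, -1.0]]
contact_force: [-0.0, 1.1, 0.2]
gripper_width: 0.0006
gripper_force: 0.0
```

```bash
python3 - <<'E'
from kp import *
s=st(); 
for p in (-170,-174): k2(p,.014,.083)
# keeper in side view: low-saturation bright pixels between pivot and end
f=grab_frame("side")
for phi in (-160,-165,-170,-174):
    a=np.radians(phi); print(phi,proj(f,[piv+r*np.array([np.cos(a),np.sin(a),0])+[0,0,.07] for r in (.05,.15,.245)]).round(1).tolist())
h=cv2.cvtColor(f["color"],cv2.COLOR_BGR2HSV)[160:212:1,262:345]
for i,r in enumerate(h): print(160+i,"".join('o' if (q[1]<60 and q[2]>=110) else '.' if q[1]<75 else '-' for q in r))
E
```

```text
t 43.3667 p [0.44   0.0235 0.0828] q [-0.246   0.0618  0.0941  2.1426 -0.0066  0.9342 -1.6087] F [-0.0353  1.0651  0.2362] w 0.0005998257451723991 0.0
[[ 0.9939  0.11    0.0034]
 [ 0.11   -0.9939  0.    ]
 [ 0.0034  0.0004 -1.    ]]
-170 [0.433  0.0436 0.083 ]
row [-0.47 -2.08 -0.02] [ 0.  -0.2  0.1]  rows>= 1
-174 [0.4301 0.0573 0.083 ]
row [-0.61 -3.47 -0.02] [ 0.  -0.2  0.1]  rows>= 1
-160 [[321.7, 176.3], [298.1, 184.0], [274.8, 191.7]]
-165 [[321.3, 175.6], [296.9, 181.8], [272.9, 188.0]]
-170 [[320.9, 174.9], [295.9, 179.6], [271.6, 184.2]]
-174 [[320.7, 174.3], [295.4, 177.8], [270.9, 181.2]]
160 ooo-------...-.-...............oooooooooo.-..ooooooooooo------------------------ooo
161 ooo.------...........-...-.....oooooooooo.-..ooooooooooo------------------------ooo
162 oooo.-----.....................ooooooooooo--.ooooooooooo.-----------------------ooo
163 ooooo-----................-....ooooooooooo.-..oooooooooo.-----------------------ooo
164 oooo.-----............-.........oooooooooo.--.oooooooooo------------------------ooo
165 oo.--------.............-.......oooooooooo.--.ooo
[... 3382 characters left out ...]
 -----------------------------------------------------------------------------------
205 -----------------------------------------------------------------------------------
206 -----------------------------------------------------------------------------------
207 -----------------------------------------------------------------------------------
208 -----------------------------------------------------------------------------------
209 -----------------------------------------------------------------------------------
210 -----------------------------------------------------------------------------------
211 -----------------------------------------------------------------------------------
```

Call:
apply_moves(plan="-0.2 -0.7 0 0 0 0 0; -0.4 -1.4 0 0 0 0 0; -0.5 -2 0 0 0 0 0; -0.5 -2.5 0 0 0 0 0; -0.6 -2.9 0 0 0 0 0; -0.6 -2.9 0 0 0 0 0")

```text
time_s: 43.92
position: [0.4306, 0.0499, 0.0809]
tool_rot: [[0.994, 0.108, 0.001], [0.108, -0.994, -0.001], [0.0, 0.001, -1.0]]
contact_force: [-0.3, 0.6, 0.4]
gripper_width: 0.0003
gripper_force: 0.0
```

Call:
apply_moves(plan="0 -0.2 0 0 0 0 0; 0 -0.4 0 0 0 0 0; 0 -0.5 0 0 0 0 0; 0 -0.5 0 0 0 0 0")

```text
time_s: 44.25
position: [0.4301, 0.0542, 0.0809]
tool_rot: [[0.994, 0.107, 0.001], [0.107, -0.994, -0.001], [0.0, 0.001, -1.0]]
contact_force: [-0.7, -0.1, 0.4]
gripper_width: 0.0005
gripper_force: 0.0
```

Call:
apply_moves(plan="0 -0.2 0 0 0 0 0; 0 -0.4 0 0 0 0 0; 0 -0.6 0 0 0 0 0; 0 -0.6 0 0 0 0 0; 0 -0.6 0 0 0 0 0")

```text
time_s: 44.67
position: [0.4295, 0.0598, 0.0809]
tool_rot: [[0.994, 0.107, 0.001], [0.107, -0.994, -0.002], [0.0, 0.002, -1.0]]
contact_force: [-0.8, -2.1, 0.3]
gripper_width: 0.0004
gripper_force: 1.4
```

Call:
apply_moves(plan="0 -0.2 0 0 0 0 0; 0 -0.4 0 0 0 0 0; 0 -0.6 0 0 0 0 0; 0 -0.6 0 0 0 0 0; 0 -0.6 0 0 0 0 0")

```text
time_s: 45.08
position: [0.4294, 0.0604, 0.0809]
tool_rot: [[0.995, 0.103, 0.001], [0.103, -0.995, -0.008], [0.0, 0.008, -1.0]]
contact_force: [3.4, -25.8, 3.6]
gripper_width: 0.0003
gripper_force: 13.0
```

```bash
python3 - <<'E'
from kp import *
s=st(); print((s["position"]-m)@xr)
E
```

```text
t 45.0833 p [0.4294 0.0604 0.0809] q [-0.2996  0.0547  0.0523  2.1545  0.0059  0.9335 -1.7181] F [  3.4153 -25.7723   3.5767] w 0.0003235224741945042 12.95748084783554
[[ 0.9946  0.1034  0.0009]
 [ 0.1034 -0.9946 -0.0076]
 [ 0.0001  0.0076 -1.    ]]
-0.02007373448830104
```

Call:
apply_moves(plan="0 1 0 0 0 0 0; 0 3 0 0 0 0 0; 0 6 0 0 0 0 0; 0 8 -4 0 0 0 0; 0 10 -8 0 0 0 0; 0 10 -12 0 0 0 0; 0 10 -16 0 0 0 0; 0 10 -18 0 0 0 0; 0 10 -18 0 0 0 0")

```text
time_s: 45.83
position: [0.442, -0.0328, 0.2668]
tool_rot: [[0.994, 0.107, 0.01], [0.107, -0.994, 0.0], [0.01, 0.001, -1.0]]
contact_force: [0.4, -0.2, -0.0]
gripper_width: 0.0004
gripper_force: 0.0
```

```bash
python3 - <<'E'
from kp import *
s=st(); f=grab_frame("side"); g=grab_frame("scene")
for ff,x0,y0 in ((f,262,160),(g,290,150)):
    for phi in (-168,-171,-174):
        a=np.radians(phi); print(phi,proj(ff,[piv+r*np.array([np.cos(a),np.sin(a),0])+[0,0,z] for r in (.05,.15,.245) for z in (.081,.059)]).round(1).tolist())
    h=cv2.cvtColor(ff["color"],cv2.COLOR_BGR2HSV)[y0:y0+48,x0:x0+85]
    for i,r in enumerate(h): print(y0+i,"".join('o' if (q[1]<60 and q[2]>=110) else '.' if q[1]<75 else '-' for q in r))
E
```

```text
t 45.8333 p [ 0.442  -0.0328  0.2668] q [-0.1868 -0.1197  0.1471  1.9111  0.0182  1.3392 -1.5082] F [ 0.3567 -0.2086 -0.004 ] w 0.00035336616051147144 0.0
[[ 0.9942  0.1072  0.0099]
 [ 0.1072 -0.9942  0.0002]
 [ 0.0098  0.0009 -1.    ]]
-168 [[321.1, 173.1], [321.0, 177.2], [296.2, 178.4], [296.4, 182.6], [271.8, 183.6], [272.3, 187.8]]
-171 [[320.9, 172.6], [320.8, 176.8], [295.7, 177.0], [295.9, 181.2], [271.1, 181.3], [271.6, 185.5]]
-174 [[320.7, 172.2], [320.7, 176.3], [295.3, 175.7], [295.5, 179.8], [270.6, 179.1], [271.1, 183.2]]
160 ooo----------.......-...-.....-......oooo.-..ooooooooooo------------------------ooooo
161 ooo.---------........-..............ooooo.--.ooooooooooo------------------------ooooo
162 oooo.--------................-...ooooooooo--.ooooooooooo.-----------------------ooooo
163 ooooo---------..............--..oooooooooo.-..oooooooooo.-----------------------ooooo
164 oooo.-----------....oooooooo--.ooooooooooo.-..ooooooooo.------------------------ooooo
165 oo.-------------..oooooooooo.--ooooooooooo.--.ooooooo..-------------------------ooooo
166 -------------
[... 7688 characters left out ...]
--------------------------------------------------------.-------------
191 -------------------------------------------------------------------------------------
192 -------------------------------------------------------------------------------------
193 -------------------------------------------------------------------------------------
194 -------------------------------------------------------------------------------------
195 -------------------------------------------------------------------------------------
196 -------------------------------------------------------------------------------------
197 -------------------------------------------------------------------------------------
```

The keeper matches the closed line in both views (bar end at about (298,157) in the scene view), and it met a hard stop. The tin and its three strips haven't moved since the last one went in. Handing in.

```bash
python3 - <<'E'
from h import *
print(tin()); print(job.sign_off())
E
```

```text
[('scene', np.int64(178), np.int64(231), 52, 56, 1612.0), ('side', np.int64(291), np.int64(260), 41, 70, 1182.5)]
the job is handed in; nothing more can be done
None
```

The job is handed in, with no verdict returned: all three long strips are in the tin (one upright, two leaning about 30° on the rim after the tin shifted about 1.5 cm), the loose offcut is about 2–3 mm inside the left tube by estimate, and the keeper was pushed shut to a hard stop and looks home over the staple.

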